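Pack the kit carrier and lock its cover with the ratchet knob

TASK

Pack the blue parts carrier: lay every red fuse holder flat in the yellow-floored bay and pour all the beige beads from the black cup into the black-floored bay, then slide the cover fully shut and tighten the orange ratchet knob clockwise until it slips by at least one click (about 20 degrees), but not more than a few clicks (never half a turn of slip). Leave the emptied cup standing upright on the middle of the green pad, and do not disturb the loose circuit board, switch and resistor block.

Things in the scene. Friction and masses are not known exactly. Their poses are not given: they have to be found in the camera images.
- carrier: Blue fixed carrier, 304 mm wide (y). Two open bays, 45 mm deep, 6 mm walls, tops 50 mm above the bench; behind them (+x) a solid deck 50 mm high where the cover parks. Side rails 12 mm wide, 58 mm high, at y = -146 and +146 mm, x = -69 to +201 mm. Origin: on the bench under the middle of the bay pair; x points from the bays to the deck, y left, z up. The cover shuts towards -x.
- fuse_bay (a point): Centre of the floor of the larger, yellow-floored bay (126 mm in x by 154 mm in y inside), 5 mm above the bench, at (0, -57, 5) mm in the carrier's frame; axes as the carrier's.
- bead_bay (a point): Centre of the floor of the smaller, black-floored bay (126 mm in x by 108 mm in y inside), 5 mm above the bench, at (0, 80, 5) mm in the carrier's frame; axes as the carrier's.
- cover (a joint): Slide of the aluminium cover (134 x 278 x 6 mm, underside 51 mm above the bench), in m along the carrier's -x: 0 parked fully back over the deck, 0.135 fully shut (end stop; counts as shut above 0.129). Starts at 0 to 0.015. About 2 N of friction; stays where left. Pulled shut by dragging the knob on its middle.
- knob_grip (a point): Grip point of the orange bar knob on the middle of the cover, on its vertical axis, 92 mm above the bench, 10 mm below the bar's top. Bar: 44 mm long (this x axis), 14 mm thick (y), 30 mm tall (72 to 102 mm above the bench); z up. Under it a steel collar, diameter 52 mm, top 66 mm above the bench. It travels with the cover: 135 mm behind the carrier's origin when parked, over it when shut.
- spindle (a joint): Turn of the lock screw with its steel collar (red mark), in rad, growing clockwise seen from above; clockwise tightens. 0 is loose, 4.8 is tight (hard stop). Starts between 0 and 1.2; turns with the knob against about 0.04 N m; stays where left. Turning the knob back loosens it.
- ratchet (a joint): Slip of the orange knob on the screw, in rad, clockwise seen from above; starts at 0. Stays so until the screw is at its stop; then the knob slips on at a steady 0.2 N m while the collar stands still. One click is 0.3 rad; more than 3 rad of slip in all ruins the ratchet.
- fuse1: Red plastic fuse holder, 60 g: base 70 x 36 x 14 mm with a ridge on top, 58 mm long (x), 14 mm thick (y) and 21 mm tall, so 35 mm tall in all; it is gripped by the ridge. Origin: centre of its underside; x along its length, z up. Starts flat on the bench. Two or three of fuse1 to fuse3 are present.
- fuse2: Red plastic fuse holder, 60 g: base 70 x 36 x 14 mm with a ridge on top, 58 mm long (x), 14 mm thick (y) and 21 mm tall, so 35 mm tall in all; it is gripped by the ridge. Origin: centre of its underside; x along its length, z up. Starts flat on the bench. Two or three of fuse1 to fuse3 are present.
- fuse3: Red plastic fuse holder, 60 g: base 70 x 36 x 14 mm with a ridge on top, 58 mm long (x), 14 mm thick (y) and 21 mm tall, so 35 mm tall in all; it is gripped by the ridge. Origin: centre of its underside; x along its length, z up. Starts flat on the bench. Two or three of fuse1 to fuse3 are present.
- cup: Black round rubber cup, open at the top, 72 mm tall, outer diameter 58 mm at the foot and 70 mm at the rim, wall 3.5 mm, floor 5 mm, 120 g empty. Origin: centre of its underside, z towards its mouth. It starts upright on the bench and holds the beads.
- pad: Round green pad with a thin white ring, 110 mm diameter, 4 mm thick, fixed on the bench: the place for the emptied cup. Origin: centre of its underside.
- bead1: Beige ceramic bead, a ball of 19 mm diameter, 12 g, origin at its centre; starts in the cup. bead1 to bead4 are always present, of bead5 and bead6 one or both.
- bead2: Beige ceramic bead, a ball of 19 mm diameter, 12 g, origin at its centre; starts in the cup. bead1 to bead4 are always present, of bead5 and bead6 one or both.
- bead3: Beige ceramic bead, a ball of 19 mm diameter, 12 g, origin at its centre; starts in the cup. bead1 to bead4 are always present, of bead5 and bead6 one or both.
- bead4: Beige ceramic bead, a ball of 19 mm diameter, 12 g, origin at its centre; starts in the cup. bead1 to bead4 are always present, of bead5 and bead6 one or both.
- bead5: Beige ceramic bead, a ball of 19 mm diameter, 12 g, origin at its centre; starts in the cup. bead1 to bead4 are always present, of bead5 and bead6 one or both.
- bead6: Beige ceramic bead, a ball of 19 mm diameter, 12 g, origin at its centre; starts in the cup. bead1 to bead4 are always present, of bead5 and bead6 one or both.
- board: Bystander: bare green circuit board, 90 x 65 x 6 mm, lying loose. Origin: centre of its underside.
- switch: Bystander: chrome toggle switch, 60 x 30 mm, 62 mm tall with its toggle, loose. Origin: centre of its underside.
- resistor: Bystander: beige ceramic resistor block, 75 x 24 x 24 mm, with a steel cap at each end, loose. Origin: centre of its underside.

How it is judged:
On the way, in this order (a step that is already met when the one before it is completed fails the run):
1. all the fuse holders lie in the yellow bay and all the beads in the black bay, with the cover not yet shut (x of fuse1 in the frame of fuse_bay between -0.06 and 0.06 m and y of fuse1 in the frame of fuse_bay between -0.075 and 0.075 m and z of fuse1 in the frame of fuse_bay between -0.005 and 0.015 m and angle between each of fuse1, fuse2, fuse3's own z axis and vertical below 0.3 rad and x of fuse2 in the frame of fuse_bay between -0.06 and 0.06 m and y of fuse2 in the frame of fuse_bay between -0.075 and 0.075 m and z of fuse2 in the frame of fuse_bay between -0.005 and 0.015 m and x of fuse3 in the frame of fuse_bay between -0.06 and 0.06 m and y of fuse3 in the frame of fuse_bay between -0.075 and 0.075 m and z of fuse3 in the frame of fuse_bay between -0.005 and 0.015 m and x of bead1 in the frame of bead_bay between -0.062 and 0.062 m and y of bead1 in the frame of bead_bay between -0.056 and 0.056 m and z of bead1 in the frame of bead_bay between -0.005 and 0.04 m and x of bead2 in the frame of bead_bay between -0.062 and 0.062 m and y of bead2 in the frame of bead_bay between -0.056 and 0.056 m and z of bead2 in the frame of bead_bay between -0.005 and 0.04 m and x of bead3 in the frame of bead_bay between -0.062 and 0.062 m and y of bead3 in the frame of bead_bay between -0.056 and 0.056 m and z of bead3 in the frame of bead_bay between -0.005 and 0.04 m and x of bead4 in the frame of bead_bay between -0.062 and 0.062 m and y of bead4 in the frame of bead_bay between -0.056 and 0.056 m and z of bead4 in the frame of bead_bay between -0.005 and 0.04 m and x of bead5 in the frame of bead_bay between -0.062 and 0.062 m and y of bead5 in the frame of bead_bay between -0.056 and 0.056 m and z of bead5 in the frame of bead_bay between -0.005 and 0.04 m and x of bead6 in the frame of bead_bay between -0.062 and 0.062 m and y of bead6 in the frame of bead_bay between -0.056 and 0.056 m and z of bead6 in the frame of bead_bay between -0.005 and 0.04 m and value of joint cover below 0.1 m), for 0.2 s.
2. the cover is fully shut over them (value of joint cover above 0.129 m), for 0.2 s.
3. the screw is at its stop and the knob has slipped at least one click (value of joint spindle above 4.68 rad and value of joint ratchet above 0.3 rad and value of joint cover above 0.129 m), for 0.2 s.
At the end, for the whole second after the job is handed in: Fuse holders flat (0.3 rad) on the yellow bay floor, beads in the black bay, cover shut (over 0.129 m), screw tight (over 4.68 rad), knob slipped at least 0.3 rad, cup upright and at rest on the pad, centres within 30 mm (all of step 3 and x of fuse1 in the frame of fuse_bay between -0.06 and 0.06 m and y of fuse1 in the frame of fuse_bay between -0.075 and 0.075 m and z of fuse1 in the frame of fuse_bay between -0.005 and 0.015 m and angle between each of fuse1, fuse2, fuse3's own z axis and vertical below 0.3 rad and x of fuse2 in the frame of fuse_bay between -0.06 and 0.06 m and y of fuse2 in the frame of fuse_bay between -0.075 and 0.075 m and z of fuse2 in the frame of fuse_bay between -0.005 and 0.015 m and x of fuse3 in the frame of fuse_bay between -0.06 and 0.06 m and y of fuse3 in the frame of fuse_bay between -0.075 and 0.075 m and z of fuse3 in the frame of fuse_bay between -0.005 and 0.015 m and x of bead1 in the frame of bead_bay between -0.062 and 0.062 m and y of bead1 in the frame of bead_bay between -0.056 and 0.056 m and z of bead1 in the frame of bead_bay between -0.005 and 0.04 m and x of bead2 in the frame of bead_bay between -0.062 and 0.062 m and y of bead2 in the frame of bead_bay between -0.056 and 0.056 m and z of bead2 in the frame of bead_bay between -0.005 and 0.04 m and x of bead3 in the frame of bead_bay between -0.062 and 0.062 m and y of bead3 in the frame of bead_bay between -0.056 and 0.056 m and z of bead3 in the frame of bead_bay between -0.005 and 0.04 m and x of bead4 in the frame of bead_bay between -0.062 and 0.062 m and y of bead4 in the frame of bead_bay between -0.056 and 0.056 m and z of bead4 in the frame of bead_bay between -0.005 and 0.04 m and x of bead5 in the frame of bead_bay between -0.062 and 0.062 m and y of bead5 in the frame of bead_bay between -0.056 and 0.056 m and z of bead5 in the frame of bead_bay between -0.005 and 0.04 m and x of bead6 in the frame of bead_bay between -0.062 and 0.062 m and y of bead6 in the frame of bead_bay between -0.056 and 0.056 m and z of bead6 in the frame of bead_bay between -0.005 and 0.04 m and horizontal distance between cup and pad below 0.03 m and angle between cup's own z axis and vertical below 0.12 rad and height (world z) of cup below 0.012 m and linear speed of cup below 0.03 m/s); the robot touches nothing.
It fails at once if the ratchet is over-wound: more than 3 rad of slip (value of joint ratchet above 3 rad).
It fails at once if the board is pushed more than 30 mm from its place (distance of board from where it was at the start of the episode above 0.03 m).
It fails at once if the switch is pushed more than 30 mm from its place (distance of switch from where it was at the start of the episode above 0.03 m).
It fails at once if the resistor is pushed more than 30 mm from its place (distance of resistor from where it was at the start of the episode above 0.03 m).
Of fuse1, fuse2, fuse3 only 2 to 3 are there at a start; the rules pass over those that are not, and their reading is None.
Of bead5, bead6 only 1 to 2 are there at a start; the rules pass over those that are not, and their reading is None.
At some moment in a run one of fuse1, fuse2, fuse3 may be knocked a few centimetres aside while the robot is not near it.
It also fails if it takes over 210 s, if anything falls off the work surface, if the arm or the gripper's body presses on something with over 40 N, if the wrist force passes 120 N, or if a joint passes its speed limit or range.

ROBOT

A 7-joint arm with a two-finger parallel gripper is mounted at the origin on the work surface. World frame = base frame: x ahead of the robot, y to its left, z up, the work surface at z = 0. Lengths are in m, angles in rad, forces in N, time in s.
With the tool pointing down it reaches from about 0.4 to 0.85 m from the base axis. Payload 10.4 kg.
Tool frame: the origin (TCP) lies at the very end of the fingers, on their centre line; the grasp point (between the pads) lies r.grip_depth behind it (r.grip_depth is the distance from the TCP to the grasp point, in m); y points along the fingers, z is the direction in which the jaws open and shut, and the axes are right-handed (so a half turn about y gives the same grasp; the last joint's range is limited). The gripper opens to 87 mm and grips with 3 to 60 N. Pads are 19 mm wide; open, the fingers measure 117 mm over their backs; the gripper's body (75 mm by 190 mm) begins 51 mm behind the grasp point.
Start: joints at [1.138, 0.332, -0.065, 1.46, 0.022, 1.35, -0.088], TCP at [0.249, -0.573, 0.195] pointing down, gripper open.
Joint ranges: [-2.6, 2.6], [-0.5, 2.12], [-1.47, 1.34], [0.16, 2.42], [-1.27, 4.41], [0.06, 2.06], [-2.6, 2.6]. Speed limits (rad/s): [2.22, 2.22, 2.79, 2.79, 3.14, 3.14, 3.14].

INTERFACE

Orientations are given as a unit quaternion [x, y, z, w].
In Python, from bench import r gives the robot as it stands.
- The arm moves only by the shell command python3 -m jog 'ROWS' [OPENING] [FORCE]. ROWS is JSON, a list of rows, each a list of 6 numbers: the shift along the tool's x, y, z in m, then the turn, a rotation vector about the tool's x, y, z in degrees. A call has 1 to 12 rows; each row shifts and turns the pose as measured when the row begins, along the tool's axes as they then stand; what a row does not reach is not made up. A row lasts 1/12 s, in which the tool goes at most 41.7 mm and 7.16 degrees, less where a joint would pass 70% of its speed; a pose out of reach is approached as far as the arm can. A call with a gripper value outside its range is refused whole. OPENING is the opening, from -1 (shut) to 1 (fully open), so that 0 is half open, set as the call begins (- or left out, the last holds). The fingers move at their own pace and stop on an object; FORCE is the grip in N (left out, the last holds). Time passes only in rows, so rows that do not move let the fingers close. It gives the time, the measured TCP pose, the force and the opening at its end, in the units of the state.
- r.read_state(): the state, without advancing time (a new reading comes with each control period).
- r.camera(name): name is "scene" or "top" or "wrist"; returns a dict with "image" (400x640x3 uint8, red, green, blue), "range_z" (400x640 float32, m along the optical axis (not along the pixel's ray), 0 where there is no reading), "K" (3x3 intrinsics, pixels), "R" (3x3) and "t" (3): a world point X has camera coordinates R X + t. Camera axes: x right, y down, z forward; pixel columns grow to the right and rows downward; lengths in m; the calibration is good to about 2 mm. A picture is of the moment at which its call begins.
- r.close_job(): hands the job in, once; it reports no verdict.
The state is a dict: "time": time; "joint_positions": joint angles; "joint_vel": joint speeds; "joint_torque": joint torques, N m; "ee_pos": TCP position; "eef_rot": TCP orientation; "ft_force": force on the tool from outside, world axes, zero at the start; "torque": the same for the moment, N m; "width": finger opening in m.
Only numpy, scipy, OpenCV 4.12 (cv2) and the standard library are available. Lean on these libraries where they do the work, as an engineer would, in place of code of your own. Each camera call takes 0.05 s, during which the arm holds its last target. There are 200 camera calls.

## Working session

There is one attempt and no reset: what is moved stays moved. The work goes in short steps, Python scripts to look and compute and a shell command to move; the robot and the scene stay as the last step left them, time stands still between calls to the robot, and variables do not carry over. Pictures are saved under pics/ and viewed, about 12 in all and at most 16, crops included, and the job is handed in when it is done.

```bash
ls; mkdir -p pics
cat > h.py <<'E'
import numpy as np, cv2
from bench import r
from scipy.spatial.transform import Rotation as Ro
def shot(cam,name,crop=None,scale=1):
    c=r.camera(cam); im=c["image"][:,:,::-1].copy()
    np.savez("pics/"+name+".npz",**{k:np.asarray(v) for k,v in c.items()})
    if crop: x0,y0,x1,y1=crop; im=im[y0:y1,x0:x1]
    if scale!=1: im=cv2.resize(im,None,fx=scale,fy=scale)
    cv2.imwrite("pics/"+name+".png",im); return c
def load(name): return dict(np.load("pics/"+name+".npz"))
def world(c):
    Z=c["range_z"]; v,u=np.mgrid[:Z.shape[0],:Z.shape[1]]; K=c["K"]
    P=np.stack([(u-K[0,2])/K[0,0]*Z,(v-K[1,2])/K[1,1]*Z,Z],-1)
    W=(P-c["t"])@c["R"]; W[Z==0]=np.nan; return W
def st():
    s=r.read_state(); R=Ro.from_quat(s["eef_rot"]).as_matrix()
    print("t",round(s["time"],2),"p",np.round(s["ee_pos"],4),"w",round(float(s["width"]),4),"F",np.round(s["ft_force"],1)); print(np.round(R,3)); print("q",np.round(s["joint_positions"],2))
    return s,R
E
python3 - <<'E'
from h import *
shot("top","top0"); shot("scene","scene0"); s,R=st(); print(r.grip_depth)
E
```

```text
pics
t 0.1 p [ 0.2488 -0.5729  0.1941] w 0.0868 F [-0.  -0.2  0.2]
[[-0.917 -0.001  0.398]
 [-0.398  0.001 -0.917]
 [ 0.    -1.    -0.001]]
q [ 1.14  0.33 -0.06  1.46  0.02  1.35 -0.09]
0.0187
```

View pics/top0.png

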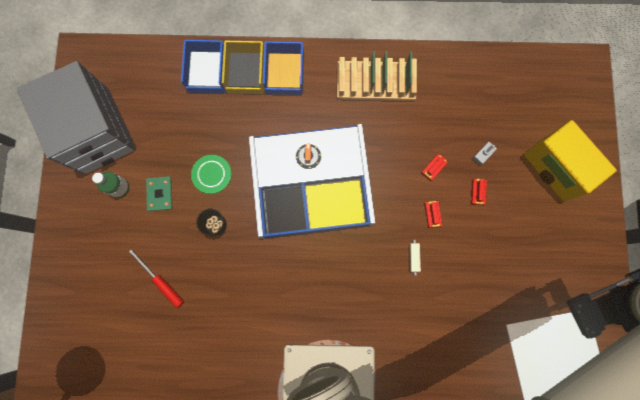

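View pics/scene0.png

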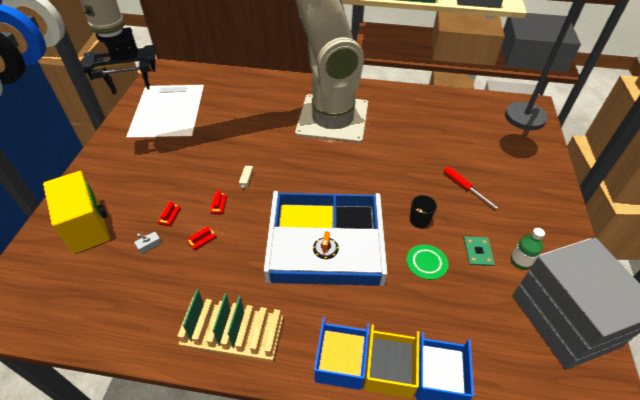

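Top view (x up, y left): fuses at (434,167), (479,191) and (433,214). Cup is at (212,223), pad at (211,174), knob at (308,155), yellow bay around (336,204) and black bay around (284,208).

```bash
cat >> h.py <<'E'
def reds(c,box,zmin=0.005,zmax=0.06):
    W=world(c); im=c["image"].astype(int); x0,y0,x1,y1=box
    m=(im[...,0]>110)&(im[...,1]<70)&(im[...,2]<70); k=np.zeros_like(m); k[y0:y1,x0:x1]=1; m&=k
    n,l,s,ce=cv2.connectedComponentsWithStats(m.astype(np.uint8)); out=[]
    for i in range(1,n):
        if s[i,4]<40: continue
        P=W[l==i]; P=P[(P[:,2]>zmin)&(P[:,2]<zmax)]
        (cx,cy),(a,b),an=cv2.minAreaRect(P[:,:2].astype(np.float32))
        d=np.linalg.svd(P[:,:2]-P[:,:2].mean(0),full_matrices=False)[2][0]
        print("red px",np.round(ce[i]),"c",round(cx,4),round(cy,4),"size",round(a,3),round(b,3),"yaw",round(np.degrees(np.arctan2(d[1],d[0])),1),"zmax",round(np.nanmax(P[:,2]),3))
E
python3 - <<'E'
from h import *
c=load("top0"); W=world(c); im=c["image"].astype(int)
reds(c,(380,120,520,240))
def blob(m,box):
    k=np.zeros(m.shape,bool); x0,y0,x1,y1=box; k[y0:y1,x0:x1]=1; return W[m&k]
g=blob((im[...,1]>100)&(im[...,0]<80),(185,150,235,198)); print("pad",np.nanmean(g,0), (g.min(0)+g.max(0))/2)
cup=blob(W[...,2]>0.06,(190,200,236,245)); print("cup",(np.nanmin(cup,0)+np.nanmax(cup,0))/2,np.nanmin(cup,0),np.nanmax(cup,0))
car=W[115:245,240:385].reshape(-1,3)
rail=car[(car[:,2]>0.0535)&(car[:,2]<0.062)]
# carrier rails + cover
pts=car[(car[:,2]>0.04)&(car[:,2]<0.07)]
print("all>.04",cv2.minAreaRect(pts[:,:2].astype(np.float32)))
ye=blob((im[...,0]>180)&(im[...,1]>170)&(im[...,2]<80),(240,115,385,245)); print("yellow",cv2.minAreaRect(ye[:,:2].astype(np.float32)),np.median(ye[:,2]))
bk=blob((im.max(-1)<60),(262,183,308,236)); bk=bk[bk[:,2]<.02]; print("black",cv2.minAreaRect(bk[:,:2].astype(np.float32)),np.median(bk[:,2]))
kn=car[(car[:,2]>0.09)&(car[:,2]<.11)]; print("knob",cv2.minAreaRect(kn[:,:2].astype(np.float32)),kn.mean(0),len(kn))
co=blob(im.min(-1)>0,(240,115,385,245)); wh=blob(im.min(-1)>170,(262,125,362,185)); wh=wh[(wh[:,2]<.06)]; print("white",cv2.minAreaRect(wh[:,:2].astype(np.float32)))
for b in [(145,175,172,212),(470,140,500,168),(408,235,425,280)]:
    q=blob(W[...,2]>0.004,b); print("byst",b,q.min(0),q.max(0))
E
```

```text
red px [435. 166.] c 0.5937 -0.282 size 0.038 0.073 yaw 139.3 zmax 0.042
red px [479. 191.] c 0.527 -0.4077 size 0.055 0.076 yaw 173.7 zmax 0.041
red px [433. 214.] c 0.4611 -0.2752 size 0.07 0.039 yaw -172.4 zmax 0.04
pad [0.55871116 0.35037924 0.00485893] [0.56029817 0.34313205 0.0062485 ]
cup [0.42102669 0.30961137 0.06952718] [0.38707721 0.27542235 0.06058959] [0.45497616 0.34380039 0.07846476]
all>.04 ((0.5421008467674255, 0.055421069264411926), (0.27121230959892273, 0.3047308623790741), 7.8270368576049805)
yellow ((0.46124014258384705, -0.03719726949930191), (0.05441531911492348, 0.09552618861198425), 9.573680877685547) 0.006903571562896569
black ((0.0, 0.0), (0.0, 0.0), 0.0) nan
knob ((0.6017809510231018, 0.06370992213487625), (0.013429577462375164, 0.04260113090276718), 87.63064575195312) [0.60106004 0.06345581 0.10229545] 93
white ((0.6049902439117432, 0.05400152504444122), (0.13606880605220795, 0.2800387144088745), 8.306617736816406)
byst (145, 175, 172, 212) [0.45694726 0.43331762 0.00401323] [0.55533589 0.51041029 0.01424672]
byst (470, 140, 500, 168) [ 0.59575534 -0.46229063  0.00402493] [ 0.67340155 -0.3814151   0.06635516]
byst (408, 235, 425, 280) [ 0.28700305 -0.24980481  0.00401591] [ 0.4037331  -0.20580252  0.03138735]
  return _methods._mean(a, axis=axis, dtype=dtype,
  ret = ret.dtype.type(ret / rcount)
```

```bash
cat >> h.py <<'E'
def goal(x,y,z,yaw,n=None):
    """identical rows leading to TCP (x,y,z), tool down, jaw (tool z) at yaw deg (mod 180 nearest)"""
    s,R=st(); a=np.radians(yaw)
    zt=np.array([np.cos(a),np.sin(a),0]); yt=np.array([0,0,-1.]); xt=np.cross(yt,zt); G=np.stack([xt,yt,zt],1)
    go_(s,R,np.array([x,y,z]),G,n)
def go_(s,R,p,G,n=None):
    from scipy.linalg import logm,expm
    D=R.T@G; rv=Ro.from_matrix(D).as_rotvec(); d=R.T@(p-s["ee_pos"])
    ang=np.degrees(np.linalg.norm(rv))
    if n is None: n=int(np.ceil(max(np.linalg.norm(d)/.038,ang/6.8,1)))
    # sum_{i<n} Q^i s = d
    Q=Ro.from_rotvec(rv/n).as_matrix(); S=sum(np.linalg.matrix_power(Q,i) for i in range(n))
    sh=np.linalg.solve(S,d)
    print("n",n,"row",[round(float(v),4) for v in sh]+[round(float(v),2) for v in np.degrees(rv/n)],"| total d tool",np.round(d,4),"turn",round(ang,1))
E
python3 - <<'E'
from h import *
goal(0.527,-0.36,0.26,-96.3)
E
```

```text
t 0.1 p [ 0.2488 -0.5729  0.1941] w 0.0868 F [-0.  -0.2  0.2]
[[-0.917 -0.001  0.398]
 [-0.398  0.001 -0.917]
 [ 0.    -1.    -0.001]]
q [ 1.14  0.33 -0.06  1.46  0.02  1.35 -0.09]
n 10 row [-0.0315, -0.0066, -0.0163, 0.01, 2.98, 0.0] | total d tool [-0.34   -0.0658 -0.0846] turn 29.8
```

```bash
python3 -m jog '[[-0.0315,-0.0066,-0.0163,0,2.98,0],[-0.0315,-0.0066,-0.0163,0,2.98,0],[-0.0315,-0.0066,-0.0163,0,2.98,0],[-0.0315,-0.0066,-0.0163,0,2.98,0],[-0.0315,-0.0066,-0.0163,0,2.98,0],[-0.0315,-0.0066,-0.0163,0,2.98,0],[-0.0315,-0.0066,-0.0163,0,2.98,0],[-0.0315,-0.0066,-0.0163,0,2.98,0],[-0.0315,-0.0066,-0.0163,0,2.98,0],[-0.0315,-0.0066,-0.0163,0,2.98,0],[0,0,0,0,0,0]]' 0
python3 - <<'E'
from h import *
c=shot("wrist","w1"); reds(c,(0,0,640,400)); goal(0.527,-0.36,0.26,-96.3)
E
```

```text
time: 1.02
ee_pos: [0.5358, -0.3531, 0.2562]
eef_rot: [0.048, 0.708, -0.702, -0.055]
ft_force: [0.5, -0.8, -0.9]
width: 0.0439
red px [259. 132.] c 0.5937 -0.2803 size 0.036 0.07 yaw 139.6 zmax 0.036
red px [351. 165.] c 0.5277 -0.4001 size 0.036 0.07 yaw 172.3 zmax 0.036
red px [281. 213.] c 0.4655 -0.2866 size 0.068 0.011 yaw -172.4 zmax 0.016
red px [269. 216.] c 0.4666 -0.2686 size 0.062 0.024 yaw -165.8 zmax 0.036
t 1.07 p [ 0.5331 -0.3551  0.2557] w 0.0437 F [-0.5  0.2 -0.6]
[[-0.989 -0.01  -0.145]
 [ 0.145  0.008 -0.989]
 [ 0.011 -1.    -0.006]]
q [ 0.66  0.36 -0.19  1.3   0.07  1.5  -1.24]
n 1 row [0.0054, -0.0043, 0.0057, 0.38, -2.03, 0.63] | total d tool [ 0.0054 -0.0043  0.0057] turn 2.2
```

View pics/w1.png

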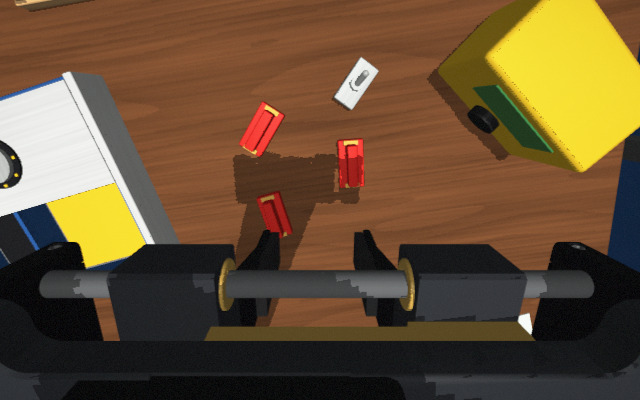

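Wrist view: fuse A is at px (262,130), B at (351,163), C at (274,214) partly hidden by the gripper. Sizes match at 36×70 mm. Going for B first.

Run:
```python
from h import *
goal(0.5277,-0.4001,0.10,-97.7,5)
```

```text
t 1.07 p [ 0.5331 -0.3551  0.2557] w 0.0437 F [-0.5  0.2 -0.6]
[[-0.989 -0.01  -0.145]
 [ 0.145  0.008 -0.989]
 [ 0.011 -1.    -0.006]]
q [ 0.66  0.36 -0.19  1.3   0.07  1.5  -1.24]
n 5 row [-0.0004, 0.0311, 0.0092, 0.07, -0.13, 0.13] | total d tool [-0.0029  0.1554  0.0463] turn 1.0
```

```bash
python3 -m jog '[[-0.0004,0.0311,0.0092,0.07,-0.13,0.13],[-0.0004,0.0311,0.0092,0.07,-0.13,0.13],[-0.0004,0.0311,0.0092,0.07,-0.13,0.13],[-0.0004,0.0311,0.0092,0.07,-0.13,0.13],[-0.0004,0.0311,0.0092,0.07,-0.13,0.13],[0,0,0,0,0,0]]'
python3 - <<'E'
from h import *
goal(0.5277,-0.4001,0.017,-97.7,4)
E
```

```text
time: 1.57
ee_pos: [0.5256, -0.4039, 0.0945]
eef_rot: [-0.047, -0.705, 0.706, 0.046]
ft_force: [-1.2, 0.1, -1.4]
width: 0.0434
t 1.57 p [ 0.5256 -0.4039  0.0945] w 0.0434 F [-1.2  0.1 -1.4]
[[-0.991  0.001 -0.131]
 [ 0.131 -0.003 -0.991]
 [-0.001 -1.     0.002]]
q [ 0.71  0.48 -0.17  1.47  0.09  1.19 -1.18]
n 4 row [-0.0004, 0.0194, -0.001, -0.04, 0.05, -0.02] | total d tool [-0.0014  0.0775 -0.0042] turn 0.2
```

```bash
python3 -m jog '[[-0.0004,0.0194,-0.001,0,0,0],[-0.0004,0.0194,-0.001,0,0,0],[-0.0004,0.0194,-0.001,0,0,0],[-0.0004,0.0155,-0.001,0,0,0],[0,0,0,0,0,0]]'
python3 -m jog '[[0,0,0,0,0,0],[0,0,0,0,0,0],[0,0,0,0,0,0],[0,0,0,0,0,0],[0,0,0,0,0,0]]' -1 20
python3 -m jog '[[0,-0.03,0,0,0,0],[0,-0.03,0,0,0,0],[0,-0.03,0,0,0,0],[0,-0.02,0,0,0,0],[0,0,0,0,0,0]]'
python3 - <<'E'
from h import *
a=np.radians(7.9); O=np.array([.4767,.0464]); Rc=np.array([[np.cos(a),-np.sin(a)],[np.sin(a),np.cos(a)]])
for y in (-103,-57,-11): print(y,O+Rc@np.array([-.005,y/1000]))
p=O+Rc@np.array([-.005,-.011]); goal(*p,0.14,-82.1)
E
```

```text
time: 1.98
ee_pos: [0.5252, -0.4032, 0.0231]
eef_rot: [-0.048, -0.704, 0.707, 0.048]
ft_force: [0.2, -0.3, -0.5]
width: 0.0434
time: 2.4
ee_pos: [0.527, -0.4054, 0.0306]
eef_rot: [-0.05, -0.703, 0.708, 0.046]
ft_force: [0.8, 0.3, -0.3]
width: 0.0178
time: 2.82
ee_pos: [0.526, -0.4042, 0.147]
eef_rot: [-0.05, -0.703, 0.708, 0.046]
ft_force: [0.3, -0.0, 1.0]
width: 0.0004
-103 [ 0.48590424 -0.0563097 ]
-57 [ 0.47958179 -0.01074626]
-11 [0.47325934 0.03481717]
t 2.82 p [ 0.526  -0.4042  0.147 ] w 0.0004 F [ 0.3 -0.   1. ]
[[-0.991  0.005 -0.136]
 [ 0.136 -0.008 -0.991]
 [-0.006 -1.     0.007]]
q [ 0.71  0.44 -0.17  1.42  0.08  1.28 -1.18]
n 12 row [0.0048, 0.0004, -0.0367, -0.04, -1.31, -0.03] | total d tool [ 0.112   0.0033 -0.4278] turn 15.7
```

```bash
python3 -m jog '[[0,0,0,0,0,0],[0,0,0,0,0,0],[0,0,0,0,0,0],[0,0,0,0,0,0]]' 0
python3 - <<'E'
from h import *
c=shot("top","t1"); reds(c,(380,120,520,240)); c=shot("wrist","w2"); reds(c,(0,0,640,400)); goal(0.5277,-0.4001,0.017,-97.7,4); goal(0.5277,-0.4001,0.017,-97.7,4)
E
```

```text
time: 3.15
ee_pos: [0.5262, -0.4043, 0.1475]
eef_rot: [-0.051, -0.702, 0.708, 0.046]
ft_force: [-0.6, 0.4, -0.0]
width: 0.0199
red px [466. 147.] c 0.6569 -0.3714 size 0.039 0.0 yaw -114.5 zmax 0.007
red px [436. 165.] c 0.5997 -0.2875 size 0.036 0.089 yaw 138.2 zmax 0.04
red px [483. 191.] c 0.5255 -0.407 size 0.038 0.059 yaw 177.1 zmax 0.043
red px [475. 192.] c 0.5214 -0.3883 size 0.013 0.056 yaw 176.3 zmax 0.021
red px [433. 213.] c 0.4625 -0.2752 size 0.067 0.036 yaw -173.0 zmax 0.041
red px [190. 137.] c 0.594 -0.2806 size 0.036 0.07 yaw 141.1 zmax 0.036
red px [312. 184.] c 0.5277 -0.4 size 0.036 0.07 yaw 175.6 zmax 0.036
red px [209. 233.] c 0.4829 -0.2724 size 0.031 0.035 yaw 60.4 zmax 0.035
t 3.25 p [ 0.526  -0.4042  0.1472] w 0.0271 F [-0.4  0.2  0.5]
[[-0.991  0.006 -0.136]
 [ 0.136 -0.009 -0.991]
 [-0.007 -1.     0.008]]
q [ 0.71  0.44 -0.17  1.42  0.08  1.28 -1.18]
n 4 row [-0.0001, 0.0326, -0.0012, -0.11, -0.03, -0.1] | total d tool [-0.0002  0.1302 -0.0053] turn 0.6
t 3.25 p [ 0.526  -0.4042  0.1472] w 0.0271 F [-0.4  0.2  0.5]
[[-0.991  0.006 -0.136]
 [ 0.136 -0.009 -0.991]
 [-0.007 -1.     0.008]]
q [ 0.71  0.44 -0.17  1.42  0.08  1.28 -1.18]
n 4 row [-0.0001, 0.0326, -0.0012, -0.11, -0.03, -0.1] | total d tool [-0.0002  0.1302 -0.0053] turn 0.6
```

```bash
python3 -m jog '[[0,0.0326,-0.0012,0,-0.2,0],[0,0.0326,-0.0012,0,-0.2,0],[0,0.0326,-0.0012,0,-0.2,0],[0,0.028,-0.0012,0,-0.2,0],[0,0,0,0,0,0]]' 0
python3 - <<'E'
from h import *
goal(0.5277,-0.4001,0.017,-97,2)
E
```

```text
time: 3.67
ee_pos: [0.5277, -0.4008, 0.0165]
eef_rot: [-0.046, -0.703, 0.709, 0.04]
ft_force: [-0.2, 0.3, -0.9]
width: 0.0433
t 3.67 p [ 0.5277 -0.4008  0.0165] w 0.0433 F [-0.2  0.3 -0.9]
[[-0.993  0.007 -0.122]
 [ 0.122 -0.009 -0.992]
 [-0.009 -1.     0.009]]
q [ 0.71  0.55 -0.17  1.54  0.11  1.04 -1.19]
n 2 row [0.0001, -0.0003, -0.0003, -0.24, -0.0, -0.24] | total d tool [ 0.0001 -0.0005 -0.0007] turn 0.7
```

```bash
python3 -m jog '[[0,0,0,0,0,0],[0,0,0,0,0,0],[0,0,0,0,0,0],[0,0,0,0,0,0],[0,0,0,0,0,0],[0,0,0,0,0,0],[0,0,0,0,0,0],[0,0,0,0,0,0],[0,0,0,0,0,0]]' -1 25
python3 -m jog '[[0,-0.03,0,0,0,0],[0,-0.03,0,0,0,0],[0,-0.03,0,0,0,0],[0,-0.02,0,0,0,0],[0,0,0,0,0,0]]'
python3 - <<'E'
from h import *
goal(.4733,.0348,0.13,-82.1)
E
```

```text
time: 4.42
ee_pos: [0.5308, -0.4033, 0.0245]
eef_rot: [-0.049, -0.701, 0.71, 0.038]
ft_force: [-0.0, 0.1, 0.1]
width: 0.0012
time: 4.83
ee_pos: [0.5277, -0.4006, 0.1371]
eef_rot: [-0.047, -0.702, 0.71, 0.04]
ft_force: [0.3, 0.8, 0.9]
width: 0.0005
t 4.83 p [ 0.5277 -0.4006  0.1371] w 0.0005 F [0.3 0.8 0.9]
[[-0.992  0.01  -0.123]
 [ 0.123 -0.011 -0.992]
 [-0.011 -1.     0.01 ]]
q [ 0.71  0.44 -0.18  1.44  0.08  1.26 -1.17]
n 12 row [0.0047, 0.0004, -0.0364, -0.05, -1.25, -0.05] | total d tool [ 0.1075  0.0016 -0.4255] turn 15.0
```

Run:
```python
from h import *
c=shot("wrist","w3",None,1); reds(c,(0,0,640,400)); c=shot("top","t2"); reds(c,(380,120,520,240))
im=c["image"][100:260,380:540,::-1]; cv2.imwrite("pics/t2c.png",cv2.resize(im,None,fx=3,fy=3))
w=cv2.imread("pics/w3.png"); t=cv2.imread("pics/t2c.png")
o=np.zeros((400,800,3),np.uint8); o[:,:400]=cv2.resize(w,(400,250))[:0].shape[0] if 0 else 0
o[:250,:400]=cv2.resize(w,(400,250)); o[:400,400:]=cv2.resize(t,(400,400)); cv2.imwrite("pics/both.png",o)
```

```text
red px [190. 138.] c 0.5941 -0.2806 size 0.036 0.07 yaw 141.8 zmax 0.036
red px [315. 188.] c 0.5274 -0.4002 size 0.036 0.07 yaw 176.8 zmax 0.036
red px [206. 239.] c 0.4838 -0.2723 size 0.029 0.036 yaw 78.6 zmax 0.035
red px [494. 132.] c 0.6943 -0.4492 size 0.039 0.001 yaw -102.9 zmax 0.009
red px [468. 147.] c 0.6499 -0.376 size 0.015 0.022 yaw 143.1 zmax 0.007
red px [437. 165.] c 0.5982 -0.2819 size 0.057 0.082 yaw 139.0 zmax 0.04
red px [463. 177.] c 0.5719 -0.3544 size 0.0 0.0 yaw 0.0 zmax 0.005
red px [475. 192.] c 0.521 -0.388 size 0.012 0.055 yaw 175.5 zmax 0.02
red px [483. 193.] c 0.5206 -0.4058 size 0.025 0.059 yaw 175.8 zmax 0.041
red px [433. 213.] c 0.4627 -0.2743 size 0.068 0.035 yaw -171.6 zmax 0.04
```

View pics/both.png

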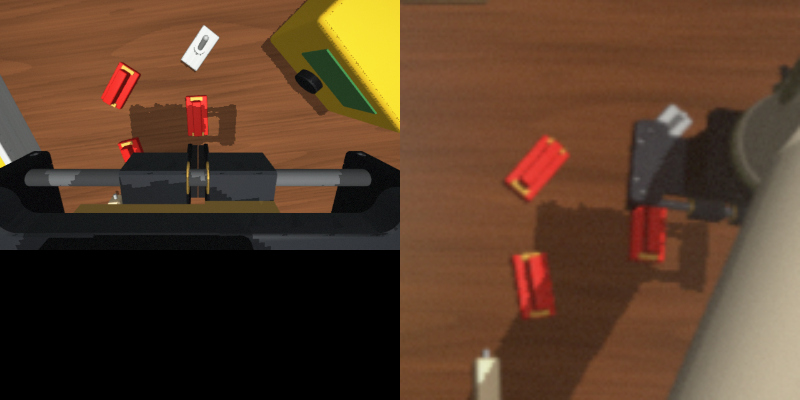

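Run:
```python
from h import *
c=load("w3"); W=world(c); s,R=st()
C=-c["R"].T@c["t"]; print("cam",C, "axis",c["R"][2])
def pr(X): v=c["R"]@X+c["t"]; v=c["K"]@v; return v[:2]/v[2]
for dz in (0,.0187,-.12): print(pr(s["ee_pos"]+np.array([0,0,dz])))
print(pr(np.array([.5274,-.4002,.03])))
for row in (235,245,255,265,275,285,295,305):
    for col in (306,324): print(row,col,np.round(W[row,col],3),end=" ")
    print()
t=load("t2"); Wt=world(t); m=(Wt[...,2]>.1)&(Wt[...,2]<.2); m[:,:455]=0;m[:150]=0; m[200:]=0; m[:,500:]=0
v,u=np.nonzero(m); print(u.min(),u.max(),v.min(),v.max(),np.nanmin(Wt[m],0),np.nanmax(Wt[m],0))
```

```text
t 4.93 p [ 0.5265 -0.3998  0.1332] w 0.0006 F [ 0.5 -0.6 -0.9]
[[-0.992  0.007 -0.123]
 [ 0.123 -0.009 -0.992]
 [-0.008 -1.     0.008]]
q [ 0.71  0.44 -0.18  1.44  0.08  1.25 -1.17]
cam [ 0.60528002 -0.40766931  0.32662175] axis [-0.27629212  0.02492099 -0.96075054]
[316.31849436 229.84759214]
[316.61916904 241.15349115]
[315.1847354  187.21625264]
[315.55670938 190.37657679]
235 306 [ 0.54  -0.395  0.172] 235 324 [ 0.537 -0.405  0.168] 
245 306 [ 0.539 -0.396  0.183] 245 324 [ 0.537 -0.405  0.181] 
255 306 [ 0.538 -0.396  0.192] 255 324 [ 0.537 -0.404  0.192] 
265 306 [ 0.538 -0.396  0.201] 265 324 [ 0.537 -0.404  0.203] 
275 306 [ 0.56  -0.4    0.249] 275 324 [ 0.559 -0.405  0.248] 
285 306 [ 0.558 -0.4    0.251] 285 324 [ 0.557 -0.405  0.251] 
295 306 [ 0.554 -0.399  0.25 ] 295 324 [ 0.554 -0.404  0.251] 
305 306 [ 0.524 -0.394  0.212] 305 324 [ 0.523 -0.402  0.212] Traceback (most recent call last):
  File "<stdin>", line 11, in <module>
    return umr_minimum(a, axis, None, out, keepdims, initial, where)
ValueError: zero-size array to reduction operation minimum which has no identity
```

Run:
```python
from h import *
c=load("w3"); W=world(c); im=c["image"][:,:,::-1]
cv2.imwrite("pics/w3z.png",cv2.resize(im[160:320,230:400],None,fx=3.5,fy=3.5))
for row in range(205,240,3): print(row,[tuple(np.round(W[row,k],3)) for k in (300,306,312,318,324)])
```

```text
205 [(np.float64(0.508), np.float64(-0.381), np.float64(0.011)), (np.float64(0.508), np.float64(-0.387), np.float64(0.012)), (np.float64(0.514), np.float64(-0.395), np.float64(0.034)), (np.float64(0.513), np.float64(-0.401), np.float64(0.034)), (np.float64(0.505), np.float64(-0.407), np.float64(0.013))]
208 [(np.float64(0.501), np.float64(-0.379), np.float64(-0.0)), (np.float64(0.505), np.float64(-0.387), np.float64(0.013)), (np.float64(0.51), np.float64(-0.394), np.float64(0.033)), (np.float64(0.509), np.float64(-0.4), np.float64(0.033)), (np.float64(0.502), np.float64(-0.406), np.float64(0.014))]
211 [(np.float64(0.497), np.float64(-0.379), np.float64(-0.0)), (np.float64(0.501), np.float64(-0.386), np.float64(0.012)), (np.float64(0.507), np.float64(-0.394), np.float64(0.033)), (np.float64(0.506), np.float64(-0.4), np.float64(0.034)), (np.float64(0.499), np.float64(-0.406), np.float64(0.013))]
214 [(np.float64(0.493), np.float64(-0.378), np.float64(-0.003)), (np.float64(0.497), np.float64(-0.386), np.float64(0.013)), (np.float64(0.504), np.float64(-0.394), np.float64(0.035)), (np.fl
[... 1857 characters left out ...]
64(-0.402), np.float64(0.165)), (np.float64(0.537), np.float64(-0.405), np.float64(0.164))]
235 [(np.float64(0.467), np.float64(-0.374), np.float64(-0.002)), (np.float64(0.54), np.float64(-0.395), np.float64(0.172)), (np.float64(0.538), np.float64(-0.398), np.float64(0.168)), (np.float64(0.538), np.float64(-0.402), np.float64(0.168)), (np.float64(0.537), np.float64(-0.405), np.float64(0.168))]
238 [(np.float64(0.54), np.float64(-0.392), np.float64(0.175)), (np.float64(0.539), np.float64(-0.395), np.float64(0.175)), (np.float64(0.538), np.float64(-0.398), np.float64(0.172)), (np.float64(0.538), np.float64(-0.402), np.float64(0.172)), (np.float64(0.537), np.float64(-0.405), np.float64(0.173))]
```

View pics/w3z.png

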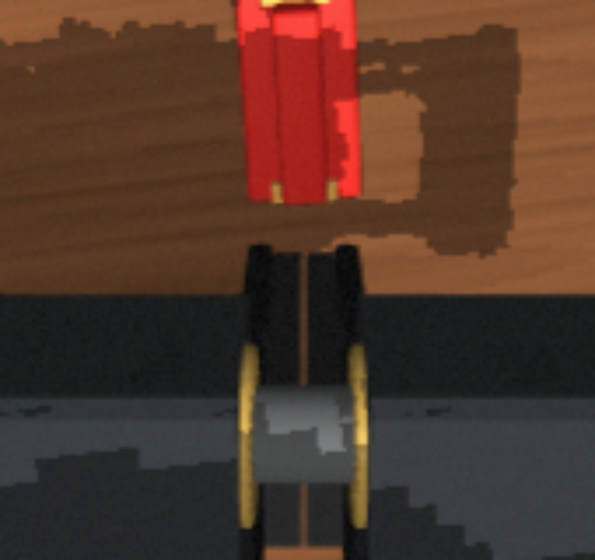

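Run:
```python
from h import *
for n,p in (("w1",(.533,-.355,.2557)),("w2",(.526,-.4042,.1472)),("w3",(.527,-.400,.1345))):
    c=load(n); W=world(c); v=c["R"]@np.array(p)+c["t"]
    D=c["range_z"]; m=(D>.05)&(D<.26); m[:, :220]=0; m[:,420:]=0; m[300:]=0
    P=W[m]-np.array(p); P=P[np.argsort(P[:,2])]; print(n,"lowest rel tcp",np.round(P[:8].mean(0),3),"cam z of tcp",np.round(v,3))
```

```text
w1 lowest rel tcp [ 0.01  -0.011  0.026] cam z of tcp [0.003 0.024 0.205]
w2 lowest rel tcp [ 0.114 -0.019 -0.091] cam z of tcp [0.001 0.022 0.204]
w3 lowest rel tcp [ 0.11  -0.02  -0.087] cam z of tcp [0.    0.022 0.206]
```

The wrist depth puts the real fingertips about 27 mm short of the reported TCP. That explains the two misses, since the tips passed over the ridge. I'll aim the TCP 27 mm lower from here and watch the force.

```bash
python3 -m jog '[[0,0,0,0,0,0],[0,0,0,0,0,0],[0,0,0,0,0,0],[0,0,0,0,0,0],[0,0,0,0,0,0],[0,0,0,0,0,0]]' 0
python3 -m jog '[[0,0.033,0,0,0,0],[0,0.033,0,0,0,0],[0,0.033,0,0,0,0],[0,0.015,0,0,0,0],[0,0,0,0,0,0]]'
python3 - <<'E'
from h import *
goal(0.5277,-0.4001,-0.008,-95,3)
E
```

```text
time: 5.43
ee_pos: [0.5237, -0.398, 0.1262]
eef_rot: [-0.043, -0.705, 0.707, 0.044]
ft_force: [0.6, -0.2, 0.2]
width: 0.0324
time: 5.85
ee_pos: [0.5251, -0.3995, 0.0096]
eef_rot: [-0.044, -0.704, 0.708, 0.042]
ft_force: [-0.3, 0.3, 0.1]
width: 0.0433
t 5.85 p [ 0.5251 -0.3995  0.0096] w 0.0433 F [-0.3  0.3  0.1]
[[-0.992  0.003 -0.123]
 [ 0.122 -0.006 -0.992]
 [-0.003 -1.     0.006]]
q [ 0.71  0.56 -0.17  1.55  0.11  1.04 -1.19]
n 3 row [-0.0009, 0.0059, 0.0001, -0.11, -0.68, -0.06] | total d tool [-0.0026  0.0176  0.0002] turn 2.1
```

```bash
python3 -m jog '[[-0.0009,0.0059,0,0,-0.68,0],[-0.0009,0.0059,0,0,-0.68,0],[-0.0009,0.0059,0,0,-0.68,0]]'
python3 -m jog '[[0,0,0,0,0,0],[0,0,0,0,0,0],[0,0,0,0,0,0],[0,0,0,0,0,0],[0,0,0,0,0,0],[0,0,0,0,0,0],[0,0,0,0,0,0],[0,0,0,0,0,0]]' -1 25
python3 - <<'E'
from h import *
goal(.4733,.0348,0.10,-82.1)
E
```

```text
time: 6.1
ee_pos: [0.5289, -0.4006, -0.0069]
eef_rot: [-0.032, -0.704, 0.709, 0.028]
ft_force: [-0.4, 0.8, -0.2]
width: 0.0439
time: 6.77
ee_pos: [0.5311, -0.4019, -0.0036]
eef_rot: [-0.033, -0.703, 0.71, 0.026]
ft_force: [0.6, -0.4, -0.1]
width: 0.0137
t 6.77 p [ 0.5311 -0.4019 -0.0036] w 0.0137 F [ 0.6 -0.4 -0.1]
[[-0.996  0.009 -0.083]
 [ 0.083 -0.01  -0.996]
 [-0.009 -1.     0.009]]
q [ 0.71  0.58 -0.18  1.55  0.12  1.01 -1.16]
n 12 row [0.0041, -0.0088, -0.0365, -0.05, -1.06, -0.04] | total d tool [ 0.093  -0.1086 -0.4294] turn 12.7
```

```bash
python3 -m jog '[[0,-0.035,0,0,0,0],[0,-0.035,0,0,0,0],[0,-0.03,0,0,0,0]]'
python3 - <<'E'
from h import *
goal(.4733,.0348,0.09,-82.1)
E
```

```text
time: 7.02
ee_pos: [0.5255, -0.3977, 0.0905]
eef_rot: [-0.028, -0.706, 0.707, 0.031]
ft_force: [-0.0, -0.4, -0.3]
width: 0.0136
t 7.02 p [ 0.5255 -0.3977  0.0905] w 0.0136 F [-0.  -0.4 -0.3]
[[-0.997 -0.004 -0.083]
 [ 0.083 -0.001 -0.997]
 [ 0.004 -1.     0.002]]
q [ 0.71  0.48 -0.19  1.48  0.1   1.19 -1.14]
n 12 row [0.0037, 0.0, -0.0362, -0.01, -1.06, 0.02] | total d tool [ 8.790e-02  2.000e-04 -4.267e-01] turn 12.7
```

```bash
python3 -m jog '[[0.0037,0,-0.0362,0,-1.06,0],[0.0037,0,-0.0362,0,-1.06,0],[0.0037,0,-0.0362,0,-1.06,0],[0.0037,0,-0.0362,0,-1.06,0],[0.0037,0,-0.0362,0,-1.06,0],[0.0037,0,-0.0362,0,-1.06,0],[0.0037,0,-0.0362,0,-1.06,0],[0.0037,0,-0.0362,0,-1.06,0],[0.0037,0,-0.0362,0,-1.06,0],[0.0037,0,-0.0362,0,-1.06,0],[0.0037,0,-0.0362,0,-1.06,0],[0.0037,0,-0.0362,0,-1.06,0]]'
python3 - <<'E'
from h import *
goal(.4733,.0348,0.09,-82.1,1)
c=shot("wrist","w4"); W=world(c); im=c["image"].astype(int)
ye=(im[...,0]>150)&(im[...,1]>140)&(im[...,2]<80)&(W[...,2]<.02)&(W[...,2]>-.005); print("yellow",cv2.minAreaRect(W[ye][:,:2].astype(np.float32)),np.median(W[ye][:,2]))
kn=(W[...,2]>.093)&(W[...,2]<.107)&(im[...,0]>im[...,2]+60); print("knob",cv2.minAreaRect(W[kn][:,:2].astype(np.float32)),kn.sum())
c=shot("top","t3"); reds(c,(320,120,520,240),-.01,.2)
E
```

```text
time: 8.02
ee_pos: [0.4744, 0.0399, 0.0955]
eef_rot: [0.043, -0.699, 0.712, -0.051]
ft_force: [1.3, 0.5, -0.8]
width: 0.0138
t 8.02 p [0.4744 0.0399 0.0955] w 0.0138 F [ 1.3  0.5 -0.8]
[[-0.991  0.012  0.133]
 [-0.133 -0.017 -0.991]
 [-0.01  -1.     0.018]]
q [ 0.28  0.12 -0.5   1.95  0.08  1.08 -1.69]
n 1 row [0.0018, 0.0055, 0.0048, -1.05, -0.27, -0.55] | total d tool [0.0018 0.0055 0.0048] turn 1.2
yellow ((0.4973556697368622, -0.10328623652458191), (0.11782697588205338, 0.3385918140411377), 7.967342853546143) 0.004831039935306258
knob ((0.5566903948783875, 0.05115124583244324), (0.10451158136129379, 0.03480544686317444), 7.1686601638793945) 1478
red px [471. 148.] c 0.648 -0.3875 size 0.034 0.068 yaw 115.0 zmax 0.008
red px [438. 165.] c 0.6054 -0.293 size 0.065 0.112 yaw -62.1 zmax 0.039
red px [474. 179.] c 0.5599 -0.3904 size 0.039 0.056 yaw -85.6 zmax 0.007
red px [435. 216.] c 0.4556 -0.2832 size 0.109 0.054 yaw -159.3 zmax 0.041
red px [510. 208.] c 0.4865 -0.4867 size 0.058 0.039 yaw 87.3 zmax 0.006
red px [495. 218.] c 0.4553 -0.448 size 0.017 0.073 yaw -87.7 zmax 0.007
red px [460. 234.] c 0.4122 -0.3481 size 0.033 0.069 yaw 86.0 zmax 0.006
red px [507. 232.] c 0.4212 -0.4743 size 0.024 0.067 yaw 92.1 zmax 0.007
```

View pics/w4.png

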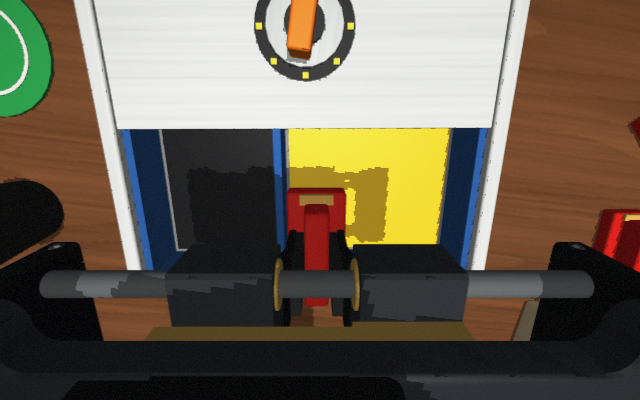

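Run:
```python
from h import *
c=load("w4"); a=np.radians(7.9); O=np.array([.4767,.0464]); Rc=np.array([[np.cos(a),-np.sin(a)],[np.sin(a),np.cos(a)]])
Ki=np.linalg.inv(c["K"]); C=-c["R"].T@c["t"]
def pt(u,v,z):
    d=c["R"].T@Ki@np.array([u,v,1]); X=C+d*(z-C[2])/d[2]; return X
for n,u,v,z in (("yel R1",448,140,.005),("yel R2",441,235,.005),("div top L",273,140,.05),("div top R",286,140,.05),("div top L2",275,230,.05),("blk L floor",163,140,.005),("blk L floor2",178,240,.005),("cover edge L",130,128,.057),("cover edge R",480,128,.057)):
    X=pt(u,v,z); print(n,np.round(X,4),"carrier",np.round(Rc.T@(X[:2]-O),4))
W=world(c); im=c["image"].astype(int)
m=(im[...,0]>120)&(im[...,1]<60)&(im[...,2]<60)&(W[...,2]>.05); m[:,:270]=0; m[:,370:]=0; print("fuse",np.nanmin(W[m],0),np.nanmax(W[m],0))
```

```text
yel R1 [ 0.5416 -0.0751  0.005 ] carrier [ 0.0476 -0.1293]
yel R2 [ 0.4482 -0.0921  0.005 ] carrier [-0.0472 -0.1332]
div top L [0.5256 0.0799 0.05  ] carrier [0.0531 0.0264]
div top R [0.5269 0.07   0.05  ] carrier [0.053  0.0165]
div top L2 [0.4519 0.0714 0.05  ] carrier [-0.0211  0.0281]
blk L floor [0.5078 0.1836 0.005 ] carrier [0.0496 0.1316]
blk L floor2 [0.4101 0.1696 0.005 ] carrier [-0.049   0.1312]
cover edge L [0.5215 0.1831 0.057 ] carrier [0.0632 0.1293]
cover edge R [ 0.5552 -0.0727  0.057 ] carrier [ 0.0614 -0.1287]
fuse [0.44192923 0.02496014 0.09983424] [0.59449496 0.06198341 0.13569054]
```

```bash
python3 -m jog '[[0.0018,0.02,0.0068,-1,-0.2,-0.5],[0,0.025,0,0,0,0],[0,0.02,0,0,0,0],[0,0,0,0,0,0]]'
python3 - <<'E'
from h import *
goal(.4733,.0328,0.004,-82.1,2)
E
```

```text
time: 8.45
ee_pos: [0.475, 0.0386, 0.031]
eef_rot: [-0.051, 0.705, -0.705, 0.055]
ft_force: [-0.9, 0.3, -1.8]
width: 0.0138
t 8.45 p [0.475  0.0386 0.031 ] w 0.0138 F [-0.9  0.3 -1.8]
[[-0.989  0.006  0.15 ]
 [-0.15   0.001 -0.989]
 [-0.006 -1.     0.   ]]
q [ 0.28  0.21 -0.49  2.01  0.12  0.95 -1.69]
n 2 row [0.0013, 0.0135, 0.0027, -0.01, 0.36, -0.19] | total d tool [0.0027 0.027  0.0054] turn 0.8
```

```bash
python3 -m jog '[[0.0013,0.0135,0.0047,0,0.36,0],[0.0013,0.0135,0.0027,0,0.36,0]]'
python3 -m jog '[[0,0,0,0,0,0],[0,0,0,0,0,0],[0,0,0,0,0,0],[0,0,0,0,0,0]]' -0.45
python3 -m jog '[[0,-0.025,0,0,0,0],[0,-0.03,0,0,0,0],[0,-0.03,0,0,0,0],[0,-0.03,0,0,0,0]]'
python3 - <<'E'
from h import *
goal(.466,-.275,0.09,-83)
E
```

```text
time: 8.62
ee_pos: [0.4755, 0.0308, 0.0059]
eef_rot: [-0.045, 0.705, -0.705, 0.052]
ft_force: [-0.2, -0.6, -0.9]
width: 0.0139
time: 8.95
ee_pos: [0.4761, 0.0297, 0.0079]
eef_rot: [0.045, -0.705, 0.706, -0.051]
ft_force: [0.6, 0.2, -0.0]
width: 0.0231
time: 9.28
ee_pos: [0.472, 0.0303, 0.1251]
eef_rot: [-0.048, 0.706, -0.705, 0.05]
ft_force: [0.7, 0.5, -0.5]
width: 0.0238
t 9.28 p [0.472  0.0303 0.1251] w 0.0238 F [ 0.7  0.5 -0.5]
[[-0.99   0.002  0.138]
 [-0.138  0.002 -0.99 ]
 [-0.002 -1.    -0.001]]
q [ 0.32  0.08 -0.49  1.92  0.04  1.15 -1.62]
n 9 row [0.0051, 0.0039, 0.0335, 0.01, 0.1, -0.02] | total d tool [0.0481 0.0346 0.3016] turn 0.9
```

```bash
python3 -m jog '[[0.0051,0.0028,0.0335,0,0.1,0],[0.0051,0.0028,0.0335,0,0.1,0],[0.0051,0.0028,0.0335,0,0.1,0],[0.0051,0.0028,0.0335,0,0.1,0],[0.0051,0.0028,0.0335,0,0.1,0],[0.0051,0.0028,0.0335,0,0.1,0],[0.0051,0.0028,0.0335,0,0.1,0],[0.0051,0.0028,0.0335,0,0.1,0],[0.0051,0.0028,0.0335,0,0.1,0],[0,0,0,0,0,0]]' 0
python3 - <<'E'
from h import *
c=shot("wrist","w5"); reds(c,(0,0,640,400)); goal(.466,-.275,-0.008,-83)
E
```

```text
time: 10.12
ee_pos: [0.4779, -0.2853, 0.1212]
eef_rot: [0.036, -0.702, 0.708, -0.06]
ft_force: [-0.5, -0.1, -0.6]
width: 0.0435
red px [315.  56.] c 0.6032 -0.2691 size 0.006 0.07 yaw 139.6 zmax 0.014
red px [327.  72.] c 0.5935 -0.2792 size 0.017 0.056 yaw 138.2 zmax 0.035
red px [339.  85.] c 0.5844 -0.291 size 0.009 0.07 yaw 139.0 zmax 0.015
red px [  8. 163.] c 0.4733 0.017 size 0.068 0.015 yaw -176.0 zmax 0.021
red px [303. 204.] c 0.4636 -0.2741 size 0.07 0.035 yaw -171.6 zmax 0.036
t 10.17 p [ 0.4788 -0.2821  0.1216] w 0.0433 F [-0.9 -0.7 -0.7]
[[-0.99   0.035  0.137]
 [-0.137 -0.005 -0.991]
 [-0.034 -0.999  0.01 ]]
q [ 0.65  0.22 -0.22  1.76  0.04  1.13 -1.01]
n 4 row [0.0036, 0.0323, -0.0024, -0.13, 0.21, -0.49] | total d tool [ 0.0162  0.129  -0.0101] turn 2.2
```

```bash
python3 -m jog '[[0.004,0.028,-0.0026,0,-0.15,-0.5],[0.004,0.028,-0.0026,0,-0.15,-0.5],[0.004,0.028,-0.0026,0,-0.15,-0.5],[0.004,0.02,-0.0026,0,-0.15,-0.5],[0,0,0,0,0,0]]'
python3 - <<'E'
from h import *
goal(.4636,-.2741,-0.008,-81.6,2)
E
```

```text
time: 10.58
ee_pos: [0.4688, -0.2734, 0.0202]
eef_rot: [0.05, -0.7, 0.71, -0.056]
ft_force: [-1.1, 0.8, -0.3]
width: 0.0434
t 10.58 p [ 0.4688 -0.2734  0.0202] w 0.0434 F [-1.1  0.8 -0.3]
[[-0.989  0.01   0.149]
 [-0.15  -0.013 -0.989]
 [-0.008 -1.     0.014]]
q [ 0.63  0.32 -0.22  1.87  0.09  0.94 -1.05]
n 2 row [0.0027, 0.0141, -0.0002, -0.41, 0.1, -0.24] | total d tool [ 0.0055  0.0282 -0.0005] turn 1.0
```

```bash
python3 -m jog '[[0.0027,0.0141,0,-0.4,0,-0.2],[0.0027,0.0141,0,-0.4,0,-0.2]]'
python3 -m jog '[[0,0,0,0,0,0],[0,0,0,0,0,0],[0,0,0,0,0,0],[0,0,0,0,0,0],[0,0,0,0,0,0],[0,0,0,0,0,0],[0,0,0,0,0,0],[0,0,0,0,0,0]]' -1 25
python3 -m jog '[[0,-0.035,0,0,0,0],[0,-0.035,0,0,0,0],[0,-0.03,0,0,0,0],[0,0,0,0,0,0]]'
python3 - <<'E'
from h import *
goal(.4796,-.0107,0.10,-82.1)
E
```

```text
time: 10.75
ee_pos: [0.467, -0.2738, -0.0052]
eef_rot: [0.052, -0.704, 0.706, -0.056]
ft_force: [0.2, -1.2, -0.8]
width: 0.0439
time: 11.42
ee_pos: [0.4687, -0.2751, -0.0032]
eef_rot: [0.05, -0.704, 0.706, -0.057]
ft_force: [0.4, 0.2, -0.4]
width: 0.0138
time: 11.75
ee_pos: [0.466, -0.2737, 0.0989]
eef_rot: [-0.052, 0.705, -0.705, 0.056]
ft_force: [1.0, 0.0, -0.1]
width: 0.0138
t 11.75 p [ 0.466  -0.2737  0.0989] w 0.0138 F [ 1.   0.  -0.1]
[[-0.988  0.006  0.152]
 [-0.152  0.001 -0.988]
 [-0.006 -1.     0.   ]]
q [ 0.65  0.23 -0.23  1.8   0.05  1.11 -1.01]
n 7 row [-0.0074, -0.0001, -0.0369, -0.0, 0.12, -0.05] | total d tool [-0.0534 -0.0009 -0.2579] turn 0.9
```

```bash
python3 -m jog '[[-0.0074,0,-0.0369,0,0.12,0],[-0.0074,0,-0.0369,0,0.12,0],[-0.0074,0,-0.0369,0,0.12,0],[-0.0074,0,-0.0369,0,0.12,0],[-0.0074,0,-0.0369,0,0.12,0],[-0.0074,0,-0.0369,0,0.12,0],[-0.0074,0,-0.0369,0,0.12,0],[0,0,0,0,0,0]]'
python3 - <<'E'
from h import *
goal(.4796,-.0107,0.035,-82.1,2)
E
```

```text
time: 12.42
ee_pos: [0.4817, -0.0037, 0.1005]
eef_rot: [0.041, -0.704, 0.707, -0.05]
ft_force: [-0.3, 1.3, 0.3]
width: 0.0138
t 12.42 p [ 0.4817 -0.0037  0.1005] w 0.0138 F [-0.3  1.3  0.3]
[[-0.992  0.014  0.128]
 [-0.128 -0.004 -0.992]
 [-0.013 -1.     0.006]]
q [ 0.34  0.11 -0.45  1.94  0.06  1.09 -1.58]
n 2 row [0.0018, 0.0327, 0.0032, -0.17, -0.27, -0.38] | total d tool [0.0038 0.0655 0.0063] turn 1.0
```

```bash
python3 -m jog '[[0.0018,0.0327,0.0035,-0.2,-0.3,-0.4],[0.0018,0.0327,0.0035,-0.2,-0.3,-0.4],[0,0,0,0,0,0]]'
python3 - <<'E'
from h import *
goal(.4796,-.0107,0.004,-82.1,2)
E
```

```text
time: 12.67
ee_pos: [0.4817, -0.0077, 0.0351]
eef_rot: [-0.05, 0.705, -0.705, 0.054]
ft_force: [-1.5, -0.5, -1.7]
width: 0.0138
t 12.67 p [ 0.4817 -0.0077  0.0351] w 0.0138 F [-1.5 -0.5 -1.7]
[[-0.989  0.005  0.147]
 [-0.147  0.001 -0.989]
 [-0.005 -1.    -0.   ]]
q [ 0.33  0.21 -0.44  1.99  0.11  0.96 -1.59]
n 2 row [0.0013, 0.0155, 0.0013, 0.01, 0.26, -0.14] | total d tool [0.0027 0.0311 0.0026] turn 0.6
```

```bash
python3 -m jog '[[0.0013,0.0155,0.0016,0,0.2,0],[0.0013,0.0155,0.0016,0,0.2,0]]'
python3 -m jog '[[0,0,0,0,0,0],[0,0,0,0,0,0],[0,0,0,0,0,0],[0,0,0,0,0,0]]' -0.45
python3 -m jog '[[0,-0.025,0,0,0,0],[0,-0.03,0,0,0,0],[0,-0.03,0,0,0,0],[0,-0.03,0,0,0,0]]'
python3 - <<'E'
from h import *
goal(.588,-.280,0.10,-130)
E
```

```text
time: 12.83
ee_pos: [0.4815, -0.011, 0.0059]
eef_rot: [-0.047, 0.706, -0.705, 0.052]
ft_force: [-0.1, -0.5, -0.5]
width: 0.0137
time: 13.17
ee_pos: [0.4816, -0.0117, 0.0081]
eef_rot: [-0.046, 0.706, -0.705, 0.051]
ft_force: [-0.1, -0.0, 0.3]
width: 0.0229
time: 13.5
ee_pos: [0.4779, -0.0113, 0.1258]
eef_rot: [-0.049, 0.706, -0.705, 0.05]
ft_force: [1.3, -0.4, -0.1]
width: 0.0241
t 13.5 p [ 0.4779 -0.0113  0.1258] w 0.0241 F [ 1.3 -0.4 -0.1]
[[-0.99   0.001  0.139]
 [-0.139  0.002 -0.99 ]
 [-0.001 -1.    -0.002]]
q [ 0.36  0.09 -0.45  1.91  0.04  1.15 -1.53]
n 8 row [-0.0216, 0.0032, 0.0305, 0.02, 6.0, -0.0] | total d tool [-0.0716  0.0253  0.2814] turn 48.0
```

```bash
python3 -m jog '[[-0.0216,0.0025,0.0305,0,6,0],[-0.0216,0.0025,0.0305,0,6,0],[-0.0216,0.0025,0.0305,0,6,0],[-0.0216,0.0025,0.0305,0,6,0],[-0.0216,0.0025,0.0305,0,6,0],[-0.0216,0.0025,0.0305,0,6,0],[-0.0216,0.0025,0.0305,0,6,0],[-0.0216,0.0025,0.0305,0,6,0],[0,0,0,0,0,0],[0,0,0,0,0,0]]' 0
python3 - <<'E'
from h import *
c=shot("wrist","w6"); reds(c,(0,0,640,400)); goal(.594,-.2805,0.02,-130.2)
E
```

```text
time: 14.33
ee_pos: [0.6012, -0.2917, 0.1325]
eef_rot: [0.265, 0.662, -0.658, -0.24]
ft_force: [0.5, 1.9, 0.2]
width: 0.0433
red px [316. 168.] c 0.62 -0.303 size 0.033 0.001 yaw 49.6 zmax 0.013
red px [317. 215.] c 0.5893 -0.2759 size 0.035 0.055 yaw 138.4 zmax 0.036
t 14.38 p [ 0.6006 -0.2929  0.1326] w 0.0435 F [-0.9 -1.8 -0.8]
[[-0.743  0.035 -0.669]
 [ 0.669 -0.009 -0.743]
 [-0.032 -0.999 -0.017]]
q [ 0.51  0.44 -0.17  1.45  0.07  1.22 -1.96]
n 3 row [0.0052, 0.0375, -0.0012, 0.32, -0.59, -0.61] | total d tool [ 0.0168  0.1122 -0.0029] turn 2.7
```

```bash
python3 -m jog '[[0.0045,0.0375,-0.001,0.3,-0.5,-0.6],[0.0045,0.0375,-0.001,0.3,-0.5,-0.6],[0.0045,0.034,-0.001,0.3,-0.5,-0.6],[0,0,0,0,0,0]]'
python3 - <<'E'
from h import *
goal(.594,-.2805,-0.008,-130.5,2)
E
```

```text
time: 14.72
ee_pos: [0.5992, -0.2801, 0.0272]
eef_rot: [0.246, 0.665, -0.664, -0.239]
ft_force: [-1.0, 1.1, -1.9]
width: 0.0438
t 14.72 p [ 0.5992 -0.2801  0.0272] w 0.0438 F [-1.   1.1 -1.9]
[[-0.765  0.011 -0.644]
 [ 0.644 -0.002 -0.765]
 [-0.009 -1.    -0.005]]
q [ 0.5   0.54 -0.17  1.54  0.1   1.06 -1.97]
n 2 row [0.002, 0.0176, 0.0019, 0.15, 0.21, -0.27] | total d tool [0.004  0.0352 0.0038] turn 0.7
```

```bash
python3 -m jog '[[0.002,0.0176,0.0019,0,0.2,-0.2],[0.002,0.0176,0.0019,0,0.2,-0.2]]'
python3 -m jog '[[0,0,0,0,0,0],[0,0,0,0,0,0],[0,0,0,0,0,0],[0,0,0,0,0,0],[0,0,0,0,0,0],[0,0,0,0,0,0],[0,0,0,0,0,0],[0,0,0,0,0,0]]' -1 25
python3 -m jog '[[0,-0.035,0,0,0,0],[0,-0.035,0,0,0,0],[0,-0.03,0,0,0,0],[0,0,0,0,0,0]]'
python3 - <<'E'
from h import *
goal(.4859,-.0563,0.10,-82.1)
E
```

```text
time: 14.88
ee_pos: [0.5976, -0.2785, -0.0031]
eef_rot: [0.247, 0.666, -0.662, -0.24]
ft_force: [-0.8, -0.4, 0.4]
width: 0.0434
time: 15.55
ee_pos: [0.6023, -0.2773, 0.0073]
eef_rot: [0.249, 0.667, -0.662, -0.235]
ft_force: [0.3, 0.6, -0.6]
width: 0.0135
time: 15.88
ee_pos: [0.5982, -0.2764, 0.1085]
eef_rot: [0.247, 0.667, -0.662, -0.237]
ft_force: [1.5, 0.0, 0.2]
width: 0.0135
t 15.88 p [ 0.5982 -0.2764  0.1085] w 0.0135 F [1.5 0.  0.2]
[[-0.766  0.016 -0.642]
 [ 0.643  0.002 -0.766]
 [-0.011 -1.    -0.011]]
q [ 0.5   0.46 -0.18  1.48  0.08  1.2  -1.96]
n 8 row [0.0229, 0.001, -0.022, 0.05, -5.99, -0.11] | total d tool [ 0.2276  0.0072 -0.0963] turn 47.9
```

```bash
python3 -m jog '[[0.0229,0.001,-0.022,0,-5.99,0],[0.0229,0.001,-0.022,0,-5.99,0],[0.0229,0.001,-0.022,0,-5.99,0],[0.0229,0.001,-0.022,0,-5.99,0],[0.0229,0.001,-0.022,0,-5.99,0],[0.0229,0.001,-0.022,0,-5.99,0],[0.0229,0.001,-0.022,0,-5.99,0],[0.0229,0.001,-0.022,0,-5.99,0],[0,0,0,0,0,0]]'
python3 - <<'E'
from h import *
goal(.4859,-.0563,0.04,-82.1,2)
c=shot("wrist","w7"); W=world(c); im=c["image"].astype(int)
m=(im[...,0]>100)&(im[...,1]<60)&(im[...,2]<60); 
n,l,s,ce=cv2.connectedComponentsWithStats(m.astype(np.uint8))
for i in range(1,n):
    if s[i,4]>80: P=W[l==i]; print(ce[i].round(),np.nanpercentile(P,3,0).round(3),np.nanpercentile(P,97,0).round(3))
E
```

```text
time: 16.63
ee_pos: [0.4803, -0.052, 0.0986]
eef_rot: [0.055, -0.702, 0.706, -0.07]
ft_force: [1.2, -0.8, -1.4]
width: 0.0134
t 16.63 p [ 0.4803 -0.052   0.0986] w 0.0134 F [ 1.2 -0.8 -1.4]
[[-0.984  0.022  0.176]
 [-0.176 -0.004 -0.984]
 [-0.021 -1.     0.008]]
q [ 0.43  0.11 -0.44  1.95  0.06  1.07 -1.43]
n 2 row [-0.0019, 0.0294, 0.0024, -0.21, 1.12, -0.59] | total d tool [-0.0035  0.0587  0.0048] turn 2.6
[227. 193.] [0.443 0.012 0.016] [0.504 0.048 0.04 ]
[298. 211.] [ 0.45  -0.067  0.017] [0.512 0.004 0.131]
```

View pics/w7.png

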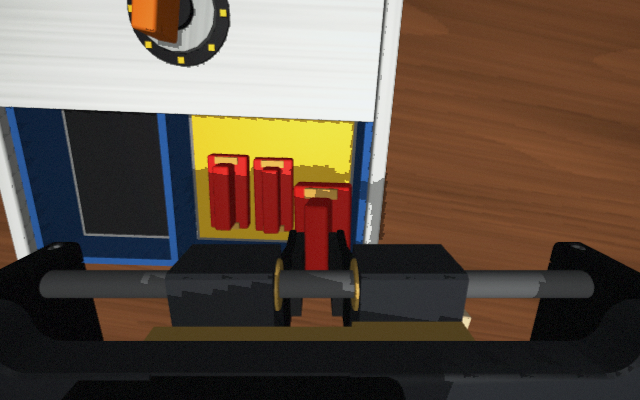

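Two fuses lie flat in the yellow bay at px (228,195) and (273,195). The third is in the jaws at (318,225), above the right-hand slot.

```bash
python3 -m jog '[[-0.0019,0.0294,0.0028,-0.2,1.12,-0.6],[-0.0019,0.0294,0.0028,-0.2,1.12,-0.6],[0,0,0,0,0,0]]'
python3 - <<'E'
from h import *
goal(.4859,-.0563,0.009,-82.1,2)
E
```

```text
time: 16.93
ee_pos: [0.4912, -0.0607, 0.0417]
eef_rot: [0.042, -0.704, 0.707, -0.048]
ft_force: [-0.8, -0.5, -2.5]
width: 0.0134
t 16.93 p [ 0.4912 -0.0607  0.0417] w 0.0134 F [-0.8 -0.5 -2.5]
[[-0.992  0.009  0.127]
 [-0.127 -0.004 -0.992]
 [-0.008 -1.     0.005]]
q [ 0.41  0.22 -0.42  1.96  0.11  0.97 -1.5 ]
n 2 row [0.0025, 0.0163, -0.0026, -0.14, -0.31, -0.24] | total d tool [ 0.005   0.0326 -0.0052] turn 0.8
```

```bash
python3 -m jog '[[0.0025,0.0163,-0.0024,0,-0.3,-0.2],[0.0025,0.0163,-0.0024,0,-0.3,-0.2]]'
python3 -m jog '[[0,0,0,0,0,0],[0,0,0,0,0,0],[0,0,0,0,0,0],[0,0,0,0,0,0]]' -0.45
python3 -m jog '[[0,-0.025,0,0,0,0],[0,-0.03,0,0,0,0],[0,-0.03,0,0,0,0],[0,-0.03,0,0,0,0],[0,-0.03,0,0,0,0]]'
python3 - <<'E'
from h import *
goal(.42,.31,0.16,-90)
E
```

```text
time: 17.1
ee_pos: [0.4891, -0.0583, 0.0111]
eef_rot: [0.045, -0.704, 0.707, -0.05]
ft_force: [-0.6, 0.6, -1.3]
width: 0.0132
time: 17.43
ee_pos: [0.4907, -0.0598, 0.0133]
eef_rot: [0.044, -0.704, 0.708, -0.049]
ft_force: [-0.3, -0.2, -0.1]
width: 0.0233
time: 17.85
ee_pos: [0.4866, -0.0584, 0.1628]
eef_rot: [0.046, -0.705, 0.706, -0.047]
ft_force: [0.5, -0.2, 0.3]
width: 0.024
t 17.85 p [ 0.4866 -0.0584  0.1628] w 0.024 F [ 0.5 -0.2  0.3]
[[-0.991  0.001  0.131]
 [-0.131 -0.002 -0.991]
 [-0.001 -1.     0.003]]
q [ 0.44  0.08 -0.43  1.83  0.04  1.23 -1.44]
n 10 row [0.004, 0.0002, -0.0373, -0.01, 0.75, -0.01] | total d tool [ 0.0177  0.0018 -0.3739] turn 7.5
```

```bash
sed -i 's/^def st():/def st():\n    import json; s=r.read_state(); open("log.jsonl","a").write(json.dumps([list(map(float,s["joint_positions"])),list(map(float,s["ee_pos"])),list(map(float,s["eef_rot"]))])+"\\n")/' h.py
L='python3 -c "from h import *; st()"'
python3 -c "from h import *; st()" >/dev/null
python3 -m jog '[[0.003,-0.0136,-0.0373,0,0,0],[0.003,-0.0136,-0.0373,0,0,0],[0.003,-0.0136,-0.0373,0,0,0],[0.003,-0.0136,-0.0373,0,0,0],[0.003,-0.0136,-0.0373,0,0,0],[0.003,-0.0136,-0.0373,0,0,0],[0.003,-0.0136,-0.0373,0,0,0],[0.003,-0.0136,-0.0373,0,0,0],[0.003,-0.0136,-0.0373,0,0,0]]' 0.95
python3 -c "from h import *; st()" >/dev/null
python3 -m jog '[[0,0,0,0,0,7],[0,0,0,0,0,7],[0,0,0,0,0,7],[0,0,0,0,0,7]]'
python3 -c "from h import *; st()"
python3 -m jog '[[0,0,0,7,0,0],[0,0,0,7,0,0],[0,0,0,7,0,0],[0,0,0,7,0,0]]'
python3 -c "from h import *; st()"
python3 -m jog '[[0,0,0,-7,0,-4],[0,0,0,-7,0,-4],[0,0,0,-7,0,-4],[0,0,0,-7,0,-4]]'
python3 -c "from h import *; st()"
```

```text
time: 18.6
ee_pos: [0.417, 0.2752, 0.3041]
eef_rot: [0.031, -0.704, 0.708, -0.05]
ft_force: [1.0, 0.4, 0.1]
width: 0.0761
time: 18.93
ee_pos: [0.4193, 0.289, 0.3038]
eef_rot: [0.134, 0.698, -0.668, 0.22]
ft_force: [-0.9, 0.9, -0.1]
width: 0.0844
t 18.93 p [0.4193 0.289  0.3038] w 0.0844 F [-0.9  0.9 -0.1]
[[-0.867  0.481  0.128]
 [-0.107  0.072 -0.992]
 [-0.487 -0.873 -0.011]]
q [ 0.07 -0.39 -0.77  1.95 -0.    1.04 -2.16]
time: 19.27
ee_pos: [0.4078, 0.2691, 0.3033]
eef_rot: [-0.184, -0.547, 0.793, -0.198]
ft_force: [-0.6, 0.0, 0.2]
width: 0.0845
t 19.27 p [0.4078 0.2691 0.3033] w 0.0845 F [-0.6  0.   0.2]
[[-0.854  0.515 -0.075]
 [-0.112 -0.324 -0.939]
 [-0.508 -0.794  0.335]]
q [ 0.47 -0.24 -1.42  1.81  0.42  1.35 -2.59]
time: 19.6
ee_pos: [0.3863, 0.2974, 0.2936]
eef_rot: [0.054, 0.7, -0.694, 0.161]
ft_force: [0.2, -1.5, -0.3]
width: 0.0849
t 19.6 p [0.3863 0.2974 0.2936] w 0.0849 F [ 0.2 -1.5 -0.3]
[[-0.942  0.299  0.15 ]
 [-0.147  0.031 -0.989]
 [-0.3   -0.954  0.015]]
q [ 0.15 -0.27 -0.87  1.83 -0.03  1.24 -2.13]
```

```bash
cat > kin.py <<'E'
import numpy as np, json, itertools
from scipy.spatial.transform import Rotation as Ro
from scipy.optimize import least_squares
D=[json.loads(l) for l in open("log.jsonl")]
extra=[([1.138,.332,-.065,1.46,.022,1.35,-.088],[.249,-.573,.195],[[-.917,-.001,.398],[-.398,.001,-.917],[0,-1,-.001]]),
([.71,.55,-.17,1.54,.11,1.04,-1.19],[.5277,-.4008,.0165],[[-.993,.007,-.122],[.122,-.009,-.992],[-.009,-1,.009]]),
([.28,.21,-.49,2.01,.12,.95,-1.69],[.475,.0386,.031],[[-.989,.006,.15],[-.15,.001,-.989],[-.006,-1,0]]),
([.5,.46,-.18,1.48,.08,1.2,-1.96],[.5982,-.2764,.1085],[[-.766,.016,-.642],[.643,.002,-.766],[-.011,-1,-.011]]),
([.65,.22,-.22,1.76,.04,1.13,-1.01],[.4788,-.2821,.1216],[[-.99,.035,.137],[-.137,-.005,-.991],[-.034,-.999,.01]])]
Q=np.array([d[0] for d in D]+[e[0] for e in extra]); P=np.array([d[1] for d in D]+[e[1] for e in extra])
RR=np.array([Ro.from_quat(d[2]).as_matrix() for d in D]+[Ro.from_matrix(e[2]).as_matrix() for e in extra])
def chain(q,s):
    R=np.eye(3); out=[]
    for i,a in enumerate("zyzyzyz"):
        R=R@Ro.from_euler(a,s[i]*q[i]).as_matrix(); out.append(R)
    return out
best=None
for s in itertools.product([1,-1],repeat=7):
    M=np.array([chain(q,s)[-1] for q in Q]); X=np.einsum('nji,njk->ik',M,RR); U,_,V=np.linalg.svd(X); T=U@np.diag([1,1,np.linalg.det(U@V)])@V
    e=np.sqrt(np.mean([(Ro.from_matrix((m@T).T@r_).magnitude())**2 for m,r_ in zip(M,RR)]))
    if best is None or e<best[0]-1e-6: best=(e,s,T)
e,S,T=best
def feats(q):
    c=chain(q,S); z=np.array([0,0,1.]); return np.stack([z,c[1][:,2],c[3][:,2],c[5][:,2],c[2][:,0],c[3][:,0],c[5][:,0],c[0][:,0]],1)
A=np.concatenate([feats(q) for q in Q]); L=np.linalg.lstsq(A,P.ravel(),rcond=1e-3)[0]
def fk(q): return feats(q)@L, chain(q,S)[-1]@T
lo=np.array([-2.6,-.5,-1.47,.16,-1.27,.06,-2.6]); hi=np.array([2.6,2.12,1.34,2.42,4.41,2.06,2.6])
def ik(p,R,seeds,wr=.3):
    b=None
    for s in seeds:
        f=lambda q:(lambda a:np.r_[a[0]-p,wr*Ro.from_matrix(a[1].T@R).as_rotvec(),1e-4*(q-s)])(fk(q))
        o=least_squares(f,np.clip(s,lo+.02,hi-.02),bounds=(lo,hi)); a=fk(o.x); er=(np.linalg.norm(a[0]-p),np.degrees(Ro.from_matrix(a[1].T@R).magnitude()))
        if b is None or er[0]+er[1]*.003<b[1][0]+b[1][1]*.003: b=(o.x,er)
    return b
if __name__=="__main__":
    print(e,S,np.round(T,2),"L",np.round(L,3),"res",np.abs(A@L-P.ravel()).max())
E
python3 kin.py
```

```text
0.004982687296003574 (-1, 1, -1, 1, -1, 1, -1) [[-0.  0. -1.]
 [-1.  0.  0.]
 [ 0.  1.  0.]] L [ 0.225  0.427  0.475  0.337  0.04  -0.021  0.081  0.058] res 0.03672154004208572
```

```bash
cat > search.py <<'E'
from kin import *
from multiprocessing import Pool
g0=np.array([.421,.3096,.045]); mouth=np.array([.466,.126,.13])
q0=np.array([.15,-.27,-.87,1.83,-.03,1.24,-2.13])
def toolR(eps,al,half):
    a=np.array([np.sin(eps)*np.cos(al),np.sin(eps)*np.sin(al),-np.cos(eps)])
    j=np.array([-np.sin(al),np.cos(al),0])*half   # horizontal jaws
    return np.stack([np.cross(a,j),a,j],1)
def run(i):
    rng=np.random.default_rng(i)
    eps=np.radians(rng.choice([0,15,30,45,60])); al=rng.uniform(-np.pi,np.pi); half=rng.choice([1,-1])
    G=toolR(eps,al,half); pg=g0+.0457*G[:,1]
    seeds=[q0,np.array([-.3,.2,-.5,1.8,0,1.1,0]),np.array([-.6,.3,0,1.8,1.5,1.1,0]),np.array([-.6,.3,0,1.8,-1,1.1,0]),np.array([-.3,.2,-.5,1.8,3,.3,0])]
    b=ik(pg,G,seeds)
    if b[1][0]>.01 or b[1][1]>2: return None
    res=[]
    for _ in range(6):
        ga,de=rng.uniform(-np.pi,np.pi,2)
        Rp=Ro.from_euler('z',ga).as_matrix()@Ro.from_euler('x',118,degrees=True).as_matrix()@Ro.from_euler('z',de).as_matrix()
        H=Rp@G; cupz=Rp[:,2]; g=mouth-.027*cupz; pp=g+.0457*H[:,1]
        # hand clearance
        if (g-.25*H[:,1])[2]<.12 or (g-.07*H[:,1])[2]<.09: continue
        k=ik(pp,H,[b[0]]+seeds[2:])
        if k[1][0]<.015 and k[1][1]<3:
            m=min((k[0]-lo).min(),(hi-k[0]).min(),(b[0]-lo).min(),(hi-b[0]).min())
            res.append((np.abs(k[0]-b[0]).max()-2*min(m,.15)*5,m,np.degrees([eps,al,ga,de]),half,b[0],k[0],k[1]))
    return min(res,key=lambda t:t[0]) if res else None
if __name__=="__main__":
    with Pool() as p: R=[x for x in p.imap_unordered(run,range(1500),8) if x]
    R.sort(key=lambda t:t[0]); print(len(R)); np.set_printoptions(precision=2,suppress=True)
    import pickle; pickle.dump(R,open("cand.pkl","wb"))
    for x in R[:12]: print(round(x[0],2),round(x[1],2),x[2].round(),x[3],x[4],x[5])
E
time OMP_NUM_THREADS=1 timeout 560 python3 search.py
```

```text
real	9m20.023s
user	0m1.406s
sys	0m0.169s
```

```bash
nproc
cat > s2.py <<'E'
from search import *
import time,sys
np.set_printoptions(precision=2,suppress=True); t0=time.time()
for eps in (60,72):
  for al in (-20,-54,-85,100,126):
    for half in (1,-1):
      if time.time()-t0>150: sys.exit()
      G=toolR(np.radians(eps),np.radians(al),half); pg=g0+.0457*G[:,1]
      sg=1.4 if al<0 else -1.1
      b=ik(pg,G,[np.array([-.7,.4,0,1.9,sg,1.2,1.3*h]) for h in (1,-1)])
      if b[1][0]>.03 or b[1][1]>5: print(eps,al,half,"no",np.round(b[1],2)); continue
      print(eps,al,half,"grasp",b[0],np.round(b[1],3))
      for th in (-140,140):
        T1=Ro.from_rotvec(G[:,1]*np.radians(th)).as_matrix(); cz=T1[:,2]; H=T1@G; g=np.array([.466,.126,.15])-.027*cz
        k=ik(g+.0457*H[:,1],H,[b[0],b[0]+np.array([0,0,0,0,0,0,-np.radians(th)])])
        print("   pour",th,"tilt",np.degrees(np.arccos(cz[2])).round(),"mouthdir",cz[:2],k[0],np.round(k[1],3))
E
OMP_NUM_THREADS=1 timeout 170 python3 s2.py
```

```text
4
60 -20 1 grasp [-1.01  0.54 -0.25  2.33  1.46  1.19 -1.27] [0. 0.]
   pour -140 tilt 109.0 mouthdir [-0.53  0.78] [ 0.38  0.71 -1.47  2.42  1.71  1.65  1.6 ] [0.02 4.85]
   pour 140 tilt 109.0 mouthdir [-0.91 -0.26] [ 0.7  -0.5  -1.47  2.34  0.7   0.55 -2.6 ] [0.02 6.71]
60 -20 -1 grasp [-0.99  0.55 -0.27  2.33  1.46  1.2   1.87] [0. 0.]
   pour -140 tilt 109.0 mouthdir [-0.53  0.78] [-1.77  1.23  1.34  2.42  3.1   0.06  2.6 ] [ 0.15 12.42]
   pour 140 tilt 109.0 mouthdir [-0.91 -0.26] [ 0.34  0.83 -1.47  2.42  1.81  1.76 -0.16] [0.01 2.36]
60 -54 1 grasp [-0.93  0.72 -0.23  1.9   1.    1.45 -1.16] [0. 0.]
   pour -140 tilt 109.0 mouthdir [0.   0.95] [-0.67  0.27 -0.18  2.28  1.13  1.29  1.47] [0. 0.]
   pour 140 tilt 109.0 mouthdir [-0.9   0.29] [-1.74  0.86  1.34  2.04  0.32  0.76 -2.6 ] [0. 0.]
60 -54 -1 grasp [-0.89  0.73 -0.28  1.9   1.02  1.47  1.96] [0. 0.]
   pour -140 tilt 109.0 mouthdir [0.   0.95] [-0.56  1.41 -0.49  2.42  1.38  2.06  2.6 ] [ 0.21 50.53]
   pour 140 tilt 109.0 mouthdir [-0.9   0.29] [-0.65  0.31 -0.19  2.2   1.14  1.3  -0.25] [0. 0.]
60 -85 1 grasp [-0.8
[... 3565 characters left out ...]
r [-0.51 -0.62] [ 1.11  1.19 -1.37  1.87 -0.12  1.01  2.6 ] [0. 0.]
   pour 140 tilt 127.0 mouthdir [ 0.69 -0.4 ] [ 0.39  0.49 -0.14  2.1  -1.    1.47 -1.4 ] [0. 0.]
72 126 1 grasp [-0.35  0.86  0.28  1.86 -1.12  1.64 -1.87] [0. 0.]
   pour -140 tilt 127.0 mouthdir [-0.19 -0.78] [-0.19  0.72  0.41  1.77 -0.92  1.9   0.51] [0. 0.]
   pour 140 tilt 127.0 mouthdir [ 0.8  -0.06] [-0.47  1.33  1.34  2.42 -0.65  2.06 -2.6 ] [ 0.24 25.91]
72 126 -1 grasp [-0.25  0.84  0.15  1.86 -1.07  1.57  1.23] [0. 0.]
   pour -140 tilt 127.0 mouthdir [-0.19 -0.78] [ 0.85  1.3  -1.39  1.64  0.03  1.41  2.6 ] [0. 0.]
   pour 140 tilt 127.0 mouthdir [ 0.8  -0.06] [-0.06  0.66  0.28  1.84 -0.83  1.84 -1.23] [0. 0.]
```

```bash
cat >> h.py <<'E'
def tR(eps,al,roll=0):
    e,l=np.radians([eps,al]); a=np.array([np.sin(e)*np.cos(l),np.sin(e)*np.sin(l),-np.cos(e)]); j=np.array([-np.sin(l),np.cos(l),0])
    return np.stack([np.cross(a,j),a,j],1)@Ro.from_euler('y',roll,degrees=True).as_matrix()
def gp(g,G,back=0,n=None):
    "grip point g (real pads; reported TCP lies .0457 beyond), tool frame G, back off along approach"
    s,R=st(); print("grip now",np.round(s["ee_pos"]-.0457*R[:,1],4)); go_(s,R,np.asarray(g)+(.0457-back)*G[:,1],G,n)
E
python3 - <<'E'
from h import *
gp((.421,.31,.122),tR(64,-57),.2)
c=shot("wrist","w8"); W=world(c); m=(W[...,2]>.064)&(W[...,2]<.08)&(np.hypot(W[...,0]-.421,W[...,1]-.31)<.06)
if m.sum()>20: print("cup",W[m].min(0),W[m].max(0))
E
```

```text
t 19.6 p [0.3863 0.2974 0.2936] w 0.0849 F [ 0.2 -1.5 -0.3]
[[-0.942  0.299  0.15 ]
 [-0.147  0.031 -0.989]
 [-0.3   -0.954  0.015]]
q [ 0.15 -0.27 -0.87  1.83 -0.03  1.24 -2.13]
grip now [0.3726 0.2959 0.3372]
n 20 row [-0.0069, 0.0012, -0.0081, 2.36, -5.57, -2.51] | total d tool [ 0.0507  0.091  -0.1351] turn 131.0
cup [0.38839256 0.2771497  0.06404252] [0.45762023 0.3461309  0.07312128]
```

```bash
python3 -m jog '[[-0.0069,0.0012,-0.0081,2.36,-5.57,-2.51],[-0.0069,0.0012,-0.0081,2.36,-5.57,-2.51],[-0.0069,0.0012,-0.0081,2.36,-5.57,-2.51],[-0.0069,0.0012,-0.0081,2.36,-5.57,-2.51],[-0.0069,0.0012,-0.0081,2.36,-5.57,-2.51],[-0.0069,0.0012,-0.0081,2.36,-5.57,-2.51],[-0.0069,0.0012,-0.0081,2.36,-5.57,-2.51],[-0.0069,0.0012,-0.0081,2.36,-5.57,-2.51],[-0.0069,0.0012,-0.0081,2.36,-5.57,-2.51],[-0.0069,0.0012,-0.0081,2.36,-5.57,-2.51]]' 1
python3 - <<'E'
from h import *
gp((.423,.3115,.122),tR(64,-57),.2)
E
```

```text
time: 20.48
ee_pos: [0.4222, 0.3812, 0.277]
eef_rot: [0.382, -0.384, 0.788, -0.294]
ft_force: [0.4, 0.6, -0.7]
width: 0.0868
t 20.48 p [0.4222 0.3812 0.277 ] w 0.0868 F [ 0.4  0.6 -0.7]
[[-0.536  0.17   0.827]
 [-0.756 -0.532 -0.38 ]
 [ 0.376 -0.829  0.414]]
q [-0.5   0.63 -0.96  1.22  0.81  2.05 -1.83]
grip now [0.4144 0.4055 0.3148]
n 10 row [-0.0084, 0.0005, -0.01, 2.37, -5.66, -2.35] | total d tool [-0.028   0.0348 -0.1157] turn 65.7
```

```bash
python3 -m jog '[[-0.0084,0.0005,-0.01,2.37,-5.66,-2.35],[-0.0084,0.0005,-0.01,2.37,-5.66,-2.35],[-0.0084,0.0005,-0.01,2.37,-5.66,-2.35],[-0.0084,0.0005,-0.01,2.37,-5.66,-2.35],[-0.0084,0.0005,-0.01,2.37,-5.66,-2.35],[-0.0084,0.0005,-0.01,2.37,-5.66,-2.35],[-0.0084,0.0005,-0.01,2.37,-5.66,-2.35],[-0.0084,0.0005,-0.01,2.37,-5.66,-2.35]]'
python3 - <<'E'
from h import *
gp((.423,.3115,.122),tR(64,-57),.2)
E
```

```text
time: 21.15
ee_pos: [0.3664, 0.4343, 0.2102]
eef_rot: [0.66, -0.033, 0.665, -0.347]
ft_force: [-0.8, 1.3, -0.2]
width: 0.087
t 21.15 p [0.3664 0.4343 0.2102] w 0.087 F [-0.8  1.3 -0.2]
[[ 0.113  0.419  0.901]
 [-0.505 -0.756  0.416]
 [ 0.856 -0.502  0.126]]
q [-1.2   0.74 -0.24  1.23  0.78  2.05 -1.06]
grip now [0.3473 0.4689 0.2331]
n 2 row [-0.0088, 0.0033, -0.0109, 1.92, -5.13, -1.94] | total d tool [-0.0164  0.0073 -0.0224] turn 11.6
```

```bash
python3 -m jog '[[-0.0088,0.0033,-0.0109,1.92,-5.13,-1.94],[-0.0088,0.0033,-0.0109,1.92,-5.13,-1.94],[0,0,0,0,0,0]]'
python3 - <<'E'
from h import *
gp((.423,.3115,.044),tR(64,-57),.11,3)
E
```

```text
time: 21.4
ee_pos: [0.3416, 0.4304, 0.1874]
eef_rot: [0.709, 0.053, 0.61, -0.35]
ft_force: [-0.7, 0.2, -1.2]
width: 0.0869
t 21.4 p [0.3416 0.4304 0.1874] w 0.0869 F [-0.7  0.2 -1.2]
[[ 0.251  0.502  0.828]
 [-0.352 -0.749  0.561]
 [ 0.902 -0.432 -0.011]]
q [-1.24  0.76 -0.28  1.33  0.83  2.04 -0.96]
grip now [0.3186 0.4647 0.2071]
n 3 row [-0.0221, 0.0426, 0.0011, -0.24, 0.36, 0.14] | total d tool [-0.0665  0.1276  0.0031] turn 1.4
```

```bash
python3 -m jog '[[-0.0166,0.032,0.0008,0,0.3,0],[-0.0166,0.032,0.0008,0,0.3,0],[-0.0166,0.032,0.0008,0,0.3,0],[-0.0166,0.032,0.0008,0,0.3,0],[0,0,0,0,0,0]]'
python3 - <<'E'
from h import *
gp((.423,.3115,.044),tR(64,-57),0,4)
E
```

```text
time: 21.82
ee_pos: [0.3931, 0.3635, 0.0718]
eef_rot: [0.697, 0.046, 0.621, -0.357]
ft_force: [0.5, -0.1, -0.7]
width: 0.0866
t 21.82 p [0.3931 0.3635 0.0718] w 0.0866 F [ 0.5 -0.1 -0.7]
[[ 0.225  0.507  0.832]
 [-0.379 -0.741  0.554]
 [ 0.897 -0.44   0.025]]
q [-1.15  0.8  -0.26  1.53  0.86  1.8  -1.1 ]
grip now [0.3699 0.3974 0.092 ]
n 4 row [0.0004, 0.0279, -0.0012, -0.3, -0.25, -0.04] | total d tool [ 0.0016  0.1117 -0.0056] turn 1.6
```

```bash
python3 -m jog '[[0.0004,0.02,-0.0026,-0.3,-0.3,0],[0.0004,0.02,-0.0026,-0.3,-0.3,0],[0,0,0,0,0,0]]'
python3 - <<'E'
from h import *
gp((.423,.3115,.044),tR(64,-57),0,3)
c=shot("wrist","w9")
E
```

```text
time: 22.07
ee_pos: [0.4113, 0.3305, 0.0561]
eef_rot: [0.699, 0.042, 0.62, -0.353]
ft_force: [0.6, -0.8, -0.2]
width: 0.0868
t 22.07 p [0.4113 0.3305 0.0561] w 0.0868 F [ 0.6 -0.8 -0.2]
[[ 0.227  0.497  0.838]
 [-0.38  -0.747  0.546]
 [ 0.897 -0.442  0.019]]
q [-1.11  0.79 -0.24  1.59  0.87  1.75 -1.11]
grip now [0.3886 0.3646 0.0763]
n 3 row [-0.0003, 0.0237, -0.0003, -0.18, -0.32, -0.08] | total d tool [-0.0008  0.071  -0.0013] turn 1.1
```

View pics/w9.png

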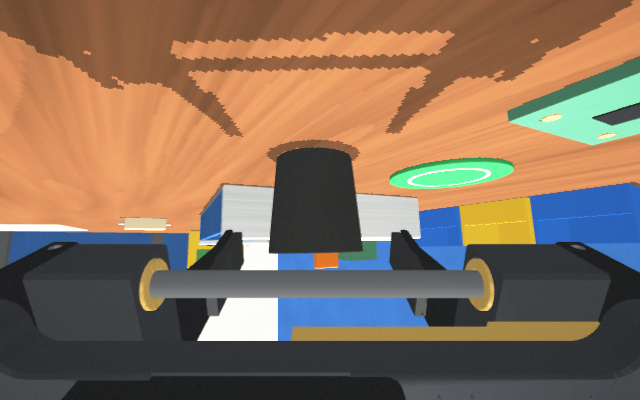

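The camera now looks from under the hand, so the picture is upside down. The cup at px (316,200) is centred between the fingertips at (232,235) and (400,235).

```bash
python3 -m jog '[[0,0.022,-0.0003,0,-0.3,0],[0,0.022,-0.0003,0,-0.3,0]]'
python3 -m jog '[[0,0.02,-0.0003,0,-0.3,0],[0,0,0,0,0,0]]'
python3 - <<'E'
from h import *
gp((.423,.3115,.044),tR(64,-57),0,1)
E
```

```text
time: 22.28
ee_pos: [0.4312, 0.3057, 0.0394]
eef_rot: [0.699, 0.042, 0.617, -0.359]
ft_force: [-0.3, -1.4, 0.7]
width: 0.0868
time: 22.45
ee_pos: [0.443, 0.2904, 0.0315]
eef_rot: [0.699, 0.042, 0.617, -0.359]
ft_force: [0.8, 0.1, 0.1]
width: 0.0869
t 22.45 p [0.443  0.2904 0.0315] w 0.0869 F [0.8 0.1 0.1]
[[ 0.235  0.501  0.833]
 [-0.385 -0.739  0.553]
 [ 0.893 -0.45   0.019]]
q [-1.05  0.78 -0.22  1.68  0.91  1.65 -1.12]
grip now [0.4201 0.3242 0.052 ]
n 1 row [-0.001, 0.0144, -0.0055, -1.03, -0.72, -0.77] | total d tool [-0.001   0.0144 -0.0055] turn 1.5
```

```bash
python3 -m jog '[[0,0.012,-0.004,0,0,0],[0,0,0,0,0,0]]'
python3 -m jog '[[0,0,0,0,0,0],[0,0,0,0,0,0],[0,0,0,0,0,0],[0,0,0,0,0,0],[0,0,0,0,0,0],[0,0,0,0,0,0]]' -1 30
python3 -m jog '[[0.012,-0.006,0,0,0,0],[0.024,-0.012,0,0,0,0],[0.024,-0.012,0,0,0,0],[0.024,-0.012,0,0,0,0],[0,0,0,0,0,0]]'
python3 - <<'E'
from h import *
c=shot("scene","s2",(250,80,570,320),2.4)
g=np.array([.466,.10,.20]); gp(g,tR(64,-57))
E
```

```text
time: 22.62
ee_pos: [0.446, 0.282, 0.0277]
eef_rot: [0.697, 0.041, 0.618, -0.36]
ft_force: [0.5, -0.4, -0.6]
width: 0.087
time: 23.12
ee_pos: [0.4444, 0.2899, 0.0304]
eef_rot: [0.695, 0.04, 0.619, -0.365]
ft_force: [0.5, -1.4, -1.2]
width: 0.0657
time: 23.53
ee_pos: [0.4415, 0.2871, 0.129]
eef_rot: [0.696, 0.04, 0.617, -0.364]
ft_force: [-0.1, 1.0, -0.9]
width: 0.0652
t 23.58 p [0.4411 0.2867 0.1269] w 0.0655 F [ 0.7  0.3 -1.9]
[[ 0.236  0.505  0.83 ]
 [-0.393 -0.732  0.557]
 [ 0.889 -0.458  0.026]]
q [-1.04  0.61 -0.24  1.7   0.9   1.73 -1.01]
grip now [0.4181 0.3202 0.1479]
n 7 row [0.0204, 0.0234, -0.0117, -0.21, -0.14, -0.18] | total d tool [ 0.1452  0.1614 -0.0826] turn 2.1
```

View pics/s2.png

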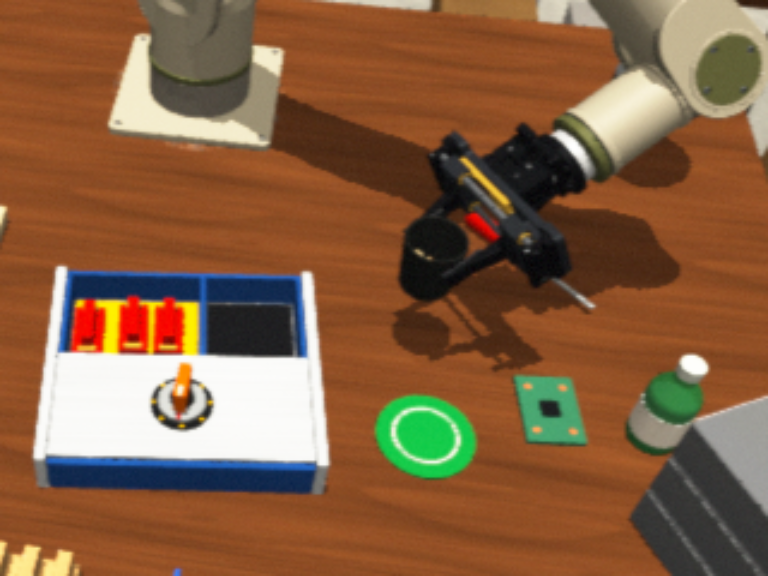

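```bash
cat > pour.py <<'E'
from h import *
G0=tR(64,-57); z=np.array([0,0,1.]); off=.012*np.array([.543,-.84,0])+.021*z
def mouth(g,rho):
    Q=tR(64,-57,rho)@G0.T; c=Q@z; m=g+Q@off
    d=-z-(-z@c)*c; d/=np.linalg.norm(d); return np.degrees(np.arccos(c[2])),m,m+.035*d,c
E
python3 - <<'E'
from pour import *
g=np.array([.462,.115,.165])
for rho in (-80,-100,-115,-130,-145,-160):
    t,m,rim,c=mouth(g,rho); print(rho,round(t),"mouth",m.round(3),"rim",rim.round(3),"dir",c.round(2))
gp(g,tR(64,-57))
E
```

```text
-80 71 mouth [0.484 0.125 0.168] rim [0.491 0.135 0.135] dir [0.57 0.76 0.33]
-100 87 mouth [0.482 0.128 0.161] rim [0.483 0.13  0.126] dir [0.49 0.87 0.05]
-115 99 mouth [0.479 0.129 0.155] rim [0.477 0.125 0.121] dir [ 0.38  0.91 -0.15]
-130 109 mouth [0.475 0.13  0.15 ] rim [0.472 0.118 0.117] dir [ 0.22  0.92 -0.33]
-145 118 mouth [0.47  0.129 0.147] rim [0.469 0.112 0.116] dir [ 0.04  0.88 -0.47]
-160 125 mouth [0.464 0.127 0.144] rim [0.468 0.107 0.115] dir [-0.16  0.81 -0.57]
t 23.58 p [0.4411 0.2867 0.1269] w 0.0655 F [ 0.7  0.3 -1.9]
[[ 0.236  0.505  0.83 ]
 [-0.393 -0.732  0.557]
 [ 0.889 -0.458  0.026]]
q [-1.04  0.61 -0.24  1.7   0.9   1.73 -1.01]
grip now [0.4181 0.3202 0.1479]
n 6 row [0.0175, 0.0277, -0.0129, -0.24, -0.16, -0.21] | total d tool [ 0.1073  0.1644 -0.0785] turn 2.1
```

```bash
python3 - <<'E'
from pour import *
gp((.452,.095,.155),tR(64,-57),0,7)
E
python3 -m jog '[[0.02,0.0,0,-0.2,0,0],[0.015,0.026,-0.0133,-0.2,0,0],[0.015,0.026,-0.0133,-0.2,0,0],[0.015,0.026,-0.0133,-0.2,0,0],[0.015,0.026,-0.0133,-0.2,0,0],[0.015,0.026,-0.0133,-0.2,0,0],[0.015,0.026,-0.0133,-0.2,0,0],[0,0,0,0,0,0]]'
python3 - <<'E'
from pour import *
gp((.452,.095,.155),tR(64,-57),0,2)
E
```

```text
t 23.58 p [0.4411 0.2867 0.1269] w 0.0655 F [ 0.7  0.3 -1.9]
[[ 0.236  0.505  0.83 ]
 [-0.393 -0.732  0.557]
 [ 0.889 -0.458  0.026]]
q [-1.04  0.61 -0.24  1.7   0.9   1.73 -1.01]
grip now [0.4181 0.3202 0.1479]
n 7 row [0.0145, 0.0258, -0.0139, -0.21, -0.14, -0.18] | total d tool [ 0.1039  0.1786 -0.0982] turn 2.1
time: 24.25
ee_pos: [0.4762, 0.0765, 0.148]
eef_rot: [0.703, 0.032, 0.614, -0.357]
ft_force: [-0.5, -0.5, -1.2]
width: 0.0657
t 24.25 p [0.4762 0.0765 0.148 ] w 0.0657 F [-0.5 -0.5 -1.2]
[[ 0.244  0.483  0.841]
 [-0.393 -0.743  0.541]
 [ 0.887 -0.463  0.009]]
q [-0.83  0.31 -0.17  2.1   0.99  1.5  -0.93]
grip now [0.4541 0.1104 0.1691]
n 2 row [-0.0029, 0.0085, -0.0051, -0.01, -0.27, -0.77] | total d tool [-0.0057  0.017  -0.0102] turn 1.6
```

Close enough. Now a quick roll to about 70°.

```bash
python3 -m jog '[[-0.003,0.0085,-0.005,0,-6,0],[-0.003,0.0085,-0.005,0,-7,0],[0,0,0,0,-7,0],[0,0,0,0,-7,0],[0,0,0,0,-7,0],[0,0,0,0,-7,0],[0,0,0,0,-7,0],[0,0,0,0,-7,0],[0,0,0,0,-7,0],[0,0,0,0,-7,0]]'
python3 - <<'E'
from pour import *
gp((.452,.095,.155),tR(64,-57,-70),0,2)
E
```

```text
time: 25.08
ee_pos: [0.4711, 0.0549, 0.1311]
eef_rot: [0.93, 0.228, 0.095, -0.272]
ft_force: [0.3, 0.0, -2.4]
width: 0.0658
t 25.08 p [0.4711 0.0549 0.1311] w 0.0658 F [ 0.3  0.  -2.4]
[[ 0.878  0.476  0.052]
 [ 0.373 -0.747  0.55 ]
 [ 0.3   -0.463 -0.834]]
q [-0.75  0.31 -0.23  2.14  1.01  1.48  0.26]
grip now [0.4494 0.089  0.1522]
n 2 row [0.0031, -0.0022, 0.0, -0.67, -0.02, -0.48] | total d tool [ 0.0061 -0.0045  0.    ] turn 1.6
```

```bash
python3 -m jog '[[0.002,-0.002,0,0,-4,0],[0.002,-0.002,0,0,-4,0],[0,0,0,0,-4,0],[0,0,0,0,-4,0],[0,0,0,0,-4,0],[0,0,0,0,-4,0],[0,0,0,0,-4,0],[0,0,0,0,-4,0],[0,0,0,0,-4,0],[0,0,0,0,-4,0],[0,0,0,0,-4,0],[0,0,0,0,-4,0]]'
python3 -m jog '[[0,0,0,0,-5,0],[0,0,0,0,-5,0],[0,0,0,0,-5,0],[0,0,0,0,-5,0],[0,0,0,0,-5,0],[0,0,0,0,-5,0],[0,0,0,0,0,0],[0,0,0,0,0,0]]'
python3 - <<'E'
from pour import *
gp((.452,.095,.155),tR(64,-57,-150),0,2)
shot("scene","s3",(250,80,490,280),3)
E
```

```text
time: 26.08
ee_pos: [0.4694, 0.0596, 0.1287]
eef_rot: [0.879, 0.322, -0.318, -0.148]
ft_force: [-0.2, -0.1, -1.5]
width: 0.0657
time: 26.75
ee_pos: [0.4676, 0.0593, 0.1259]
eef_rot: [0.758, 0.349, -0.548, -0.055]
ft_force: [-0.0, -1.4, -1.5]
width: 0.0652
t 26.75 p [0.4676 0.0593 0.1259] w 0.0652 F [-0.  -1.4 -1.5]
[[ 0.156  0.47  -0.869]
 [ 0.59  -0.75  -0.299]
 [-0.792 -0.466 -0.394]]
q [-0.68  0.34 -0.32  2.13  1.02  1.51  1.69]
grip now [0.4461 0.0936 0.1472]
n 2 row [-0.0026, -0.0009, -0.005, -0.79, 1.56, 0.58] | total d tool [-0.0054 -0.0019 -0.0098] turn 3.7
```

View pics/s3.png

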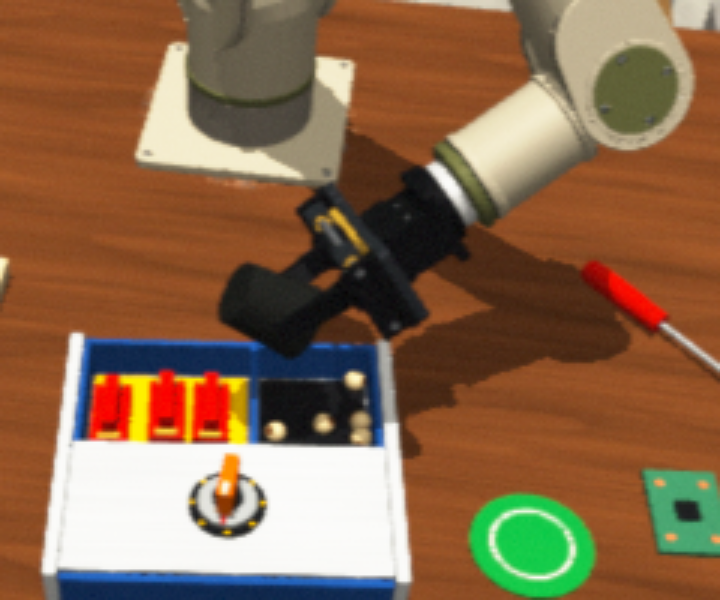

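```bash
python3 -m jog '[[0,0,0,0,-5,0],[0,0,0,0,-4,0],[0,0,0,0,0,0],[0,0,0,0,0,0],[0,0,0,0,7,0],[0,0,0,0,7,0],[0,0,0,0,7,0],[0,0,0,0,7,0],[0,0,0,0,7,0],[0,0,0,0,7,0],[0,0,0,0,7,0],[0,0,0,0,7,0]]'
python3 -m jog '[[0,0,0,0,7,0],[0,0,0,0,7,0],[0,0,0,0,7,0],[0,0,0,0,7,0],[0,0,0,0,7,0],[0,0,0,0,7,0],[0,0,0,0,7,0],[0,0,0,0,7,0],[0,0,0,0,7,0],[0,0,0,0,7,0],[0,0,0,0,7,0],[0,0,0,0,7,0]]'
timeout 100 python3 - <<'E'
from pour import *
s,R=st()
shot("top","t5",(240,180,320,250),8)
c=R@(G0.T@z)
print("cup axis",np.round(c,3))
from kin import ik
for al in (-57,-35,-20):
    G=tR(64,al); b=ik(np.array([.559,.347,.06])+.035*G[:,1],G,[s["joint_positions"]]); print(al,b[0].round(2),np.round(b[1],3))
gp((.45,.2,.18),tR(64,-57),0)
E
```

```text
time: 27.8
ee_pos: [0.4671, 0.0593, 0.1253]
eef_rot: [0.917, 0.295, -0.185, -0.195]
ft_force: [0.4, 0.1, -1.2]
width: 0.0657
time: 28.8
ee_pos: [0.4667, 0.0595, 0.1251]
eef_rot: [0.797, 0.083, 0.49, -0.344]
ft_force: [-0.4, -0.5, -1.4]
width: 0.0657
t 28.8 p [0.4667 0.0595 0.1251] w 0.0657 F [-0.4 -0.5 -1.4]
[[ 0.507  0.469  0.724]
 [-0.204 -0.75   0.629]
 [ 0.838 -0.466 -0.284]]
q [-0.81  0.33 -0.17  2.14  0.99  1.47 -0.65]
cup axis [0.25  0.146 0.957]
-57 [-0.98  0.9  -0.09  1.43  0.99  1.6  -0.9 ] [0. 0.]
-35 [-0.97  0.74 -0.15  1.78  1.27  1.35 -0.94] [0. 0.]
-20 [-0.9   0.64 -0.21  2.    1.53  1.21 -1.  ] [0. 0.]
t 28.85 p [0.4668 0.0596 0.1251] w 0.0655 F [-0.5 -1.  -0.8]
[[ 0.5    0.469  0.728]
 [-0.21  -0.75   0.627]
 [ 0.84  -0.466 -0.276]]
q [-0.81  0.33 -0.17  2.14  0.99  1.47 -0.66]
grip now [0.4453 0.0938 0.1464]
n 3 row [0.0015, -0.0309, 0.0207, 0.19, 5.92, -0.64] | total d tool [ 0.0099 -0.0931  0.0609] turn 17.9
```

View pics/t5.png

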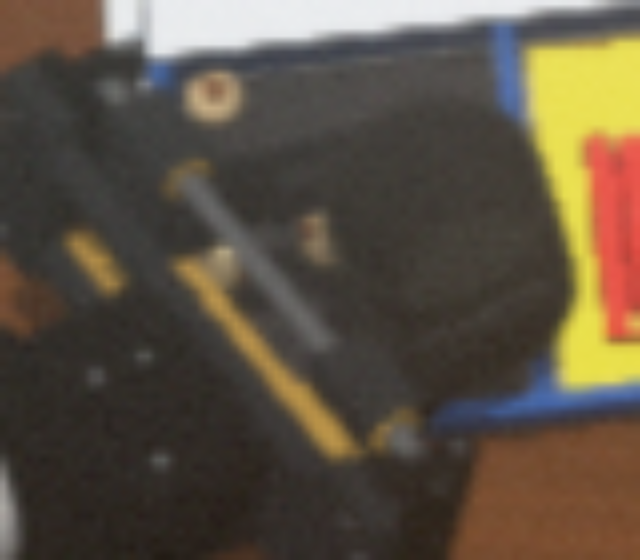

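```bash
python3 -m jog '[[0.0015,-0.0309,0.0207,0,6,-0.6],[0.0015,-0.0309,0.0207,0,6,-0.6],[0.0015,-0.0309,0.0207,0,6,-0.6],[0,0,0,0,0,0]]'
python3 - <<'E'
from pour import *
c=shot("top","t6",(190,160,320,250),6)
gp((.535,.335,.13),tR(64,-25),0)
E
```

```text
time: 29.18
ee_pos: [0.4719, 0.1658, 0.1609]
eef_rot: [0.702, 0.036, 0.624, -0.342]
ft_force: [-0.1, -0.3, -1.8]
width: 0.0654
t 29.23 p [0.4715 0.1627 0.16  ] w 0.0658 F [-0.3 -1.2 -1.3]
[[ 0.224  0.475  0.851]
 [-0.372 -0.766  0.525]
 [ 0.901 -0.435  0.005]]
q [-0.93  0.44 -0.18  1.91  0.94  1.65 -0.94]
grip now [0.4498 0.1977 0.1799]
n 6 row [-0.0103, -0.0019, 0.0306, 4.98, -2.47, 0.05] | total d tool [-0.0802 -0.049   0.1668] turn 33.4
```

View pics/t6.png

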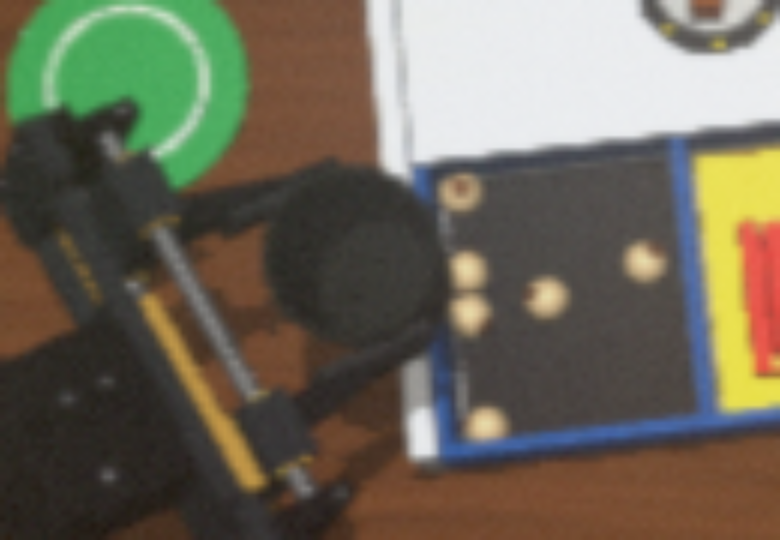

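```bash
python3 -m jog '[[-0.0103,-0.0019,0.0306,4.98,-2.47,0],[-0.0103,-0.0019,0.0306,4.98,-2.47,0],[-0.0103,-0.0019,0.0306,4.98,-2.47,0],[-0.0103,-0.0019,0.0306,4.98,-2.47,0],[-0.0103,-0.0019,0.0306,4.98,-2.47,0],[-0.0103,-0.0019,0.0306,4.98,-2.47,0],[0,0,0,0,0,0]]'
python3 - <<'E'
from pour import *
gp((.548,.352,.085),tR(63,-25),0,3)
c=load("top0"); W=world(c); im=c["image"].astype(int)
m=(im[...,1]>100)&(im[...,0]<80); m[:150]=0; m[198:]=0; m[:,:185]=0; m[:,235:]=0
v,u=np.nonzero(m); (cu,cv_),rad=cv2.minEnclosingCircle(np.stack([u,v],1).astype(np.float32)); K=c["K"]; C=-c["R"].T@c["t"]; d=c["R"].T@np.linalg.inv(K)@np.array([cu,cv_,1]); print("pad",C+d*(.004-C[2])/d[2],rad)
E
```

```text
time: 29.82
ee_pos: [0.5745, 0.3213, 0.105]
eef_rot: [0.668, 0.248, 0.485, -0.507]
ft_force: [-0.5, -0.7, -0.5]
width: 0.0659
t 29.82 p [0.5745 0.3213 0.105 ] w 0.0659 F [-0.5 -0.7 -0.5]
[[ 0.405  0.824  0.397]
 [-0.16  -0.363  0.918]
 [ 0.9   -0.435 -0.015]]
q [-0.96  0.52 -0.21  1.94  1.36  1.3  -0.83]
grip now [0.5368 0.3379 0.1249]
n 3 row [-0.0116, 0.0072, 0.0057, -0.36, 0.5, 0.4] | total d tool [-0.0346  0.0215  0.0172] turn 2.2
pad [0.56053983 0.33331642 0.004     ] 19.075546264648438
```

Run:
```python
from pour import *
c=load("top0"); im=c["image"].astype(int)
m=((im[...,1]-im[...,0]>50)&(im[...,1]-im[...,2]>20)).astype(np.uint8); m[:150]=0; m[198:]=0; m[:,:180]=0; m[:,240:]=0
n,l,s,ce=cv2.connectedComponentsWithStats(m); i=1+np.argmax(s[1:,4]); print(s[i],ce[i])
C=-c["R"].T@c["t"]; Ki=np.linalg.inv(c["K"])
for u,v in ((s[i,0]+(s[i,2]-1)/2,s[i,1]+(s[i,3]-1)/2),(s[i,0],174),(s[i,0]+s[i,2],174)):
    d=c["R"].T@Ki@np.array([u,v,1]); print(u,v,(C+d*(.004-C[2])/d[2]).round(4))
```

```text
[ 191  155   40   39 1102] [210.6061706  173.69872958]
210.5 174.0 [0.5607 0.3334 0.004 ]
191 174 [0.5596 0.3867 0.004 ]
231 174 [0.5619 0.2772 0.004 ]
```

Run:
```python
from pour import *
c=load("top0"); W=world(c); print(W[174,[190,195,203,211,220,228,231]].round(4)); c=load("w9")
W=world(c); im=c["image"].astype(int); m=(im[...,1]-im[...,0]>60)&(W[...,2]<.012)&(W[...,2]>-.003)&(abs(W[...,1]-.33)<.07); print("wrist pad",W[m].min(0),W[m].max(0))
```

```text
[[ 0.5605  0.3906 -0.    ]
 [ 0.5597  0.3755  0.0048]
 [ 0.5605  0.3542  0.0029]
 [ 0.5608  0.332   0.0038]
 [ 0.5609  0.307   0.0055]
 [ 0.562   0.2857  0.0029]
 [ 0.5622  0.2775  0.0026]]
wrist pad [ 0.50826051  0.2720431  -0.00110844] [0.61716645 0.38823691 0.00417922]
```

Cross-check moved the pad centre to (0.561, 0.332). My first mask had been biased by 1–2 cm.

Run:
```python
from pour import *
gp((.550,.337,.068),tR(63.5,-25),0,3)
c=shot("top","t7"); W=world(c); im=c["image"].astype(int); m=(W[...,2]>.125)&(W[...,2]<.17)&(im.max(-1)<70)&(np.hypot(W[...,0]-.555,W[...,1]-.335)<.055); print("cup rim now",W[m].min(0),W[m].max(0),m.sum())
```

```text
t 29.82 p [0.5745 0.3213 0.105 ] w 0.0659 F [-0.5 -0.7 -0.5]
[[ 0.405  0.824  0.397]
 [-0.16  -0.363  0.918]
 [ 0.9   -0.435 -0.015]]
q [-0.96  0.52 -0.21  1.94  1.36  1.3  -0.83]
grip now [0.5368 0.3379 0.1249]
n 3 row [-0.0154, 0.012, 0.0014, -0.36, 0.5, 0.23] | total d tool [-0.0463  0.036   0.0044] turn 2.0
cup rim now [0.50702178 0.29232809 0.12505439] [0.577595   0.38486608 0.1533556 ] 382
```

```bash
python3 -m jog '[[-0.0154,0.012,0.0014,-0.4,0.5,0],[-0.0154,0.012,0.0014,-0.4,0.5,0],[-0.0154,0.012,0.0014,-0.4,0.5,0],[0,0,0,0,0,0]]'
python3 - <<'E'
from pour import *
gp((.550,.337,.056),tR(63.5,-25),0,2)
E
```

```text
time: 30.2
ee_pos: [0.5875, 0.3113, 0.0492]
eef_rot: [0.669, 0.232, 0.502, -0.497]
ft_force: [-1.0, -1.1, -1.6]
width: 0.0659
t 30.2 p [0.5875 0.3113 0.0492] w 0.0659 F [-1.  -1.1 -1.6]
[[ 0.388  0.809  0.441]
 [-0.19  -0.399  0.897]
 [ 0.902 -0.432 -0.001]]
q [-0.95  0.64 -0.18  1.91  1.38  1.29 -0.94]
grip now [0.5506 0.3295 0.0689]
n 2 row [-0.007, 0.0011, 0.0037, 0.55, -0.23, 0.45] | total d tool [-0.014   0.0021  0.0074] turn 1.5
```

```bash
python3 -m jog '[[-0.006,0.002,0.0035,0.5,0,0],[-0.005,0.002,0.003,0.5,0,0],[0,0,0,0,0,0]]'
python3 - <<'E'
from pour import *
gp((.550,.337,.056),tR(63.5,-25),0,2)
c=shot("wrist","w10"); W=world(c); im=c["image"].astype(int)
# foot of the cup: dark pixels lowest
m=(im.max(-1)<70)&(np.hypot(W[...,0]-.56,W[...,1]-.33)<.045)&(W[...,2]<.08); P=W[m]; print(m.sum(),"lowest",np.percentile(P[:,2],[0,1,5]).round(4))
E
```

```text
time: 30.45
ee_pos: [0.5897, 0.3158, 0.0386]
eef_rot: [0.665, 0.236, 0.501, -0.502]
ft_force: [-0.0, 0.2, -1.1]
width: 0.0658
t 30.45 p [0.5897 0.3158 0.0386] w 0.0658 F [-0.   0.2 -1.1]
[[ 0.387  0.816  0.43 ]
 [-0.189 -0.386  0.903]
 [ 0.903 -0.43   0.005]]
q [-0.96  0.66 -0.18  1.91  1.41  1.28 -0.96]
grip now [0.5524 0.3335 0.0582]
n 2 row [-0.0022, -0.0012, 0.0012, 0.13, -0.24, 0.5] | total d tool [-0.0044 -0.0023  0.0024] turn 1.1
14074 lowest [0.0058 0.0074 0.0106]
```

```bash
python3 -m jog '[[-0.0025,0,0.001,0,0,0],[0,0,0,0,0,0]]'
python3 -m jog '[[0,0,0,0,0,0],[0,0,0,0,0,0],[0,0,0,0,0,0],[0,0,0,0,0,0],[0,0,0,0,0,0],[0,0,0,0,0,0]]' 1
python3 -m jog '[[0,-0.015,0,0,0,0],[0,-0.02,0,0,0,0],[0,-0.025,0,0,0,0],[0,-0.03,0,0,0,0],[0,-0.03,0,0,0,0],[0,-0.03,0,0,0,0],[0.02,-0.02,0,0,0,0],[0.03,0,0,0,0,0],[0.03,0,0,0,0,0]]'
python3 - <<'E'
from pour import *
st(); c=shot("top","t8",(190,130,390,245),4); W=world(c)
m=(W[...,2]>.062)&(W[...,2]<.09)&(np.hypot(W[...,0]-.561,W[...,1]-.332)<.05); print("cup",W[m].min(0),W[m].max(0),m.sum())
a=np.radians(7.9); k=np.array([.6018,.0637]); goal(*k,.17,7.9+90)
E
```

```text
time: 30.67
ee_pos: [0.5892, 0.3176, 0.0382]
eef_rot: [0.664, 0.236, 0.502, -0.502]
ft_force: [0.2, -0.2, -0.8]
width: 0.0658
time: 31.17
ee_pos: [0.5898, 0.3186, 0.041]
eef_rot: [0.663, 0.236, 0.503, -0.502]
ft_force: [0.3, 0.9, 0.3]
width: 0.0862
time: 31.92
ee_pos: [0.4658, 0.3738, 0.1879]
eef_rot: [0.666, 0.239, 0.497, -0.502]
ft_force: [1.2, 0.7, 0.1]
width: 0.0872
t 31.92 p [0.4658 0.3738 0.1879] w 0.0872 F [1.2 0.7 0.1]
[[ 0.392  0.817  0.423]
 [-0.181 -0.383  0.906]
 [ 0.902 -0.432 -0.002]]
q [-1.09  0.41 -0.32  1.88  1.17  1.54 -0.77]
cup [0.52407237 0.29548331 0.06239185] [0.59376799 0.36404293 0.08425063] 192
t 31.97 p [0.4685 0.3738 0.1942] w 0.0868 F [3.7 2.6 4.6]
[[ 0.387  0.818  0.426]
 [-0.187 -0.383  0.905]
 [ 0.903 -0.43   0.005]]
q [-1.09  0.4  -0.32  1.88  1.17  1.54 -0.76]
n 11 row [0.0126, 0.0135, -0.0256, 1.67, -2.7, 5.71] | total d tool [ 0.0878  0.238  -0.224 ] turn 71.8
```

View pics/t8.png

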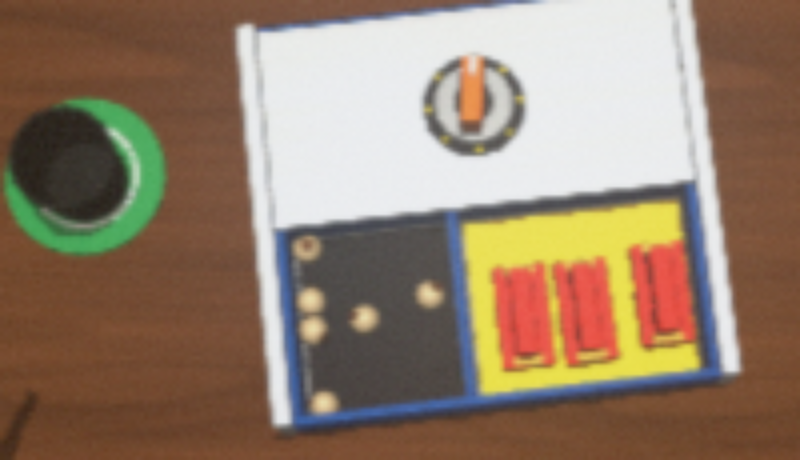

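```bash
python3 -m jog '[[0.0126,0.0105,-0.0256,1.67,-2.7,5.71],[0.0126,0.0105,-0.0256,1.67,-2.7,5.71],[0.0126,0.0105,-0.0256,1.67,-2.7,5.71],[0.0126,0.0105,-0.0256,1.67,-2.7,5.71],[0.0126,0.0105,-0.0256,1.67,-2.7,5.71],[0.0126,0.0105,-0.0256,1.67,-2.7,5.71],[0.0126,0.0105,-0.0256,1.67,-2.7,5.71],[0.0126,0.0105,-0.0256,1.67,-2.7,5.71]]' 0
python3 - <<'E'
from h import *
goal(.6018,.0637,.15,87.6)
E
```

```text
time: 32.63
ee_pos: [0.5104, 0.193, 0.2052]
eef_rot: [0.734, 0.131, 0.17, -0.645]
ft_force: [1.8, 0.8, -0.7]
width: 0.0457
t 32.63 p [0.5104 0.193  0.2052] w 0.0457 F [ 1.8  0.8 -0.7]
[[ 0.908  0.412  0.081]
 [-0.028 -0.134  0.991]
 [ 0.419 -0.901 -0.111]]
q [-0.64 -0.08 -0.07  1.98  0.44  1.04  0.62]
n 5 row [0.016, 0.0175, -0.0239, 1.35, -0.17, 4.95] | total d tool [ 0.0634  0.1048 -0.1146] turn 25.7
```

```bash
python3 -m jog '[[0.016,0.0175,-0.0239,1.35,-0.17,4.95],[0.016,0.0175,-0.0239,1.35,-0.17,4.95],[0.016,0.0175,-0.0239,1.35,-0.17,4.95],[0.016,0.0175,-0.0239,1.35,-0.17,4.95],[0.016,0.0175,-0.0239,1.35,-0.17,4.95],[0,0,0,0,0,0]]'
cat >> h.py <<'E'
def knob(name):
    c=shot("wrist",name); W=world(c); im=c["image"].astype(int)
    m=(im[...,0]>140)&(im[...,2]<90)&(im[...,0]-im[...,1]>50)&(W[...,2]>.096)&(W[...,2]<.108)
    P=W[m][:,:2].astype(np.float32); (x,y),(a,b),_=cv2.minAreaRect(P); d=np.linalg.svd(P-P.mean(0),full_matrices=False)[2][0]
    print("knob",round(x,4),round(y,4),"size",round(a,3),round(b,3),"yaw",round(np.degrees(np.arctan2(d[1],d[0])),1),len(P))
E
python3 - <<'E'
from h import *
knob("k1"); goal(.6018,.0637,.10,87.6)
E
```

```text
time: 33.13
ee_pos: [0.6042, 0.0635, 0.1516]
eef_rot: [-0.701, 0.014, -0.007, 0.713]
ft_force: [-1.4, -1.7, -2.8]
width: 0.0437
knob 0.6038 0.0651 size 0.013 0.042 yaw -0.0 637
t 33.18 p [0.6036 0.067  0.1544] w 0.0438 F [ 0.3  0.2 -0. ]
[[ 1.    -0.005  0.028]
 [-0.028  0.019  0.999]
 [-0.006 -1.     0.019]]
q [-0.34  0.32  0.21  1.57 -0.09  1.26  1.43]
n 2 row [-0.0007, 0.0272, -0.0021, -0.54, 0.41, -0.18] | total d tool [-0.0014  0.0543 -0.0044] turn 1.4
```

```bash
python3 -m jog '[[0,0.03,-0.001,-0.5,0,0],[0,0.03,-0.001,-0.5,0,0],[0,0.025,0,0,-0.5,0],[0,0,0,0,0,0]]'
python3 - <<'E'
from h import *
goal(.6038,.0651,.048,89.5,2)
E
```

```text
time: 33.52
ee_pos: [0.6026, 0.0703, 0.068]
eef_rot: [-0.706, 0.008, -0.004, 0.709]
ft_force: [-1.8, -0.2, -0.9]
width: 0.0439
t 33.52 p [0.6026 0.0703 0.068 ] w 0.0439 F [-1.8 -0.2 -0.9]
[[ 1.    -0.005  0.016]
 [-0.016  0.004  1.   ]
 [-0.005 -1.     0.004]]
q [-0.35  0.39  0.2   1.66 -0.09  1.1   1.43]
n 2 row [0.0007, 0.01, -0.0026, -0.12, -0.22, -0.16] | total d tool [ 0.0014  0.02   -0.0053] turn 0.6
```

```bash
python3 -m jog '[[0.0007,0.01,-0.0026,0,-0.2,0],[0.0007,0.01,-0.0026,0,-0.2,0],[0,0,0,0,0,0]]'
python3 -m jog '[[0,0,0,0,0,0],[0,0,0,0,0,0],[0,0,0,0,0,0],[0,0,0,0,0,0],[0,0,0,0,0,0],[0,0,0,0,0,0],[0,0,0,0,0,0],[0,0,0,0,0,0]]' -1 40
python3 -m jog '[[-0.005,0,-0.0007,0,0,0],[-0.012,0,-0.0017,0,0,0],[-0.015,0,-0.0021,0,0,0],[-0.015,0,-0.0021,0,0,0],[-0.015,0,-0.0021,0,0,0],[-0.015,0,-0.0021,0,0,0]]'
python3 - <<'E'
from h import *
s,R=st(); goal(.4767,.0464,s["ee_pos"][2],89.5)
E
```

```text
time: 33.77
ee_pos: [0.6037, 0.0688, 0.0501]
eef_rot: [-0.705, 0.003, -0.001, 0.71]
ft_force: [-0.7, -0.1, 0.0]
width: 0.0436
time: 34.43
ee_pos: [0.6057, 0.0647, 0.0543]
eef_rot: [-0.706, 0.002, -0.004, 0.708]
ft_force: [1.2, 0.5, -2.7]
width: 0.0136
time: 34.93
ee_pos: [0.5294, 0.0543, 0.0543]
eef_rot: [-0.706, -0.001, -0.006, 0.708]
ft_force: [2.6, -1.2, -2.6]
width: 0.0136
t 34.93 p [0.5294 0.0543 0.0543] w 0.0136 F [ 2.6 -1.2 -2.6]
[[ 1.     0.01   0.008]
 [-0.008  0.003  1.   ]
 [ 0.01  -1.     0.003]]
q [-0.36  0.25  0.19  1.89 -0.06  1.    1.42]
t 34.93 p [0.5294 0.0543 0.0543] w 0.0136 F [ 2.6 -1.2 -2.6]
[[ 1.     0.01   0.008]
 [-0.008  0.003  1.   ]
 [ 0.01  -1.     0.003]]
q [-0.36  0.25  0.19  1.89 -0.06  1.    1.42]
n 2 row [-0.0263, -0.0002, -0.0041, -0.09, 0.03, 0.28] | total d tool [-0.0526 -0.0005 -0.0083] turn 0.6
```

```bash
python3 -m jog '[[-0.015,0,-0.0022,0,0,0],[-0.015,0,-0.0022,0,0,0],[-0.012,0,-0.0017,0,0,0],[-0.006,0,-0.0008,0,0,0]]'
python3 -m jog '[[-0.005,0,-0.0007,0,0,0],[-0.005,0,-0.0007,0,0,0],[-0.005,0,-0.0007,0,0,0]]'
python3 -m jog '[[-0.005,0,-0.0007,0,0,0],[-0.005,0,-0.0007,0,0,0]]'
```

```text
time: 35.27
ee_pos: [0.4786, 0.0473, 0.0545]
eef_rot: [-0.706, -0.002, -0.008, 0.708]
ft_force: [25.3, 1.3, -16.9]
width: 0.0138
time: 35.52
ee_pos: [0.478, 0.0472, 0.0552]
eef_rot: [-0.704, -0.015, -0.019, 0.71]
ft_force: [35.8, 3.2, -39.2]
width: 0.0138
time: 35.68
ee_pos: [0.4781, 0.0473, 0.0556]
eef_rot: [-0.703, -0.023, -0.027, 0.71]
ft_force: [31.1, 3.3, -33.6]
width: 0.0136
```

```bash
python3 - <<'E'
from h import *
goal(.4790,.0472,.0545,89.5,1); print(np.round(r.read_state()["torque"],2))
E
python3 -m jog '[[0,0,0,0.5,0,2],[0,0,0,0.5,0,1]]'
python3 - <<'E'
from h import *
goal(.4790,.0472,.0545,89.5,1); print(np.round(r.read_state()["torque"],2))
E
```

```text
t 35.68 p [0.4781 0.0473 0.0556] w 0.0136 F [ 31.1   3.3 -33.6]
[[ 0.997  0.071  0.005]
 [-0.005  0.01   1.   ]
 [ 0.071 -0.997  0.01 ]]
q [-0.38  0.09  0.19  2.07 -0.02  0.91  1.38]
n 1 row [0.0008, 0.0011, -0.0001, -0.57, 0.22, 4.09] | total d tool [ 0.0008  0.0011 -0.0001] turn 4.1
[ 0.51 -6.18 -0.04]
time: 35.85
ee_pos: [0.4789, 0.0477, 0.0552]
eef_rot: [-0.697, -0.007, -0.008, 0.717]
ft_force: [-2.2, -0.3, 1.2]
width: 0.0137
t 35.85 p [0.4789 0.0477 0.0552] w 0.0137 F [-2.2 -0.3  1.2]
[[ 1.     0.022  0.002]
 [-0.003  0.027  1.   ]
 [ 0.022 -0.999  0.027]]
q [-0.36  0.13  0.19  2.03 -0.06  0.96  1.44]
n 1 row [0.0001, 0.0007, -0.0005, -1.57, 0.37, 1.24] | total d tool [ 0.0001  0.0007 -0.0005] turn 2.0
[-0.42  0.43  0.02]
```

```bash
python3 -m jog '[[0,0,0,-0.3,7,0.3],[0,0,0,0,7,0],[0,0,0,0,7,0],[0,0,0,0,7,0],[0,0,0,0,7,0],[0,0,0,0,7,0],[0,0,0,0,7,0],[0,0,0,0,7,0],[0,0,0,0,7,0],[0,0,0,0,7,0]]'
python3 - <<'E'
from h import *
goal(.4790,.0474,.0545,10,1); print(np.round(r.read_state()["torque"],2))
E
```

```text
time: 36.68
ee_pos: [0.4784, 0.0473, 0.0553]
eef_rot: [-0.565, 0.414, -0.413, 0.582]
ft_force: [0.9, 0.1, -4.4]
width: 0.0135
t 36.68 p [0.4784 0.0473 0.0553] w 0.0135 F [ 0.9  0.1 -4.4]
[[ 0.316  0.013  0.949]
 [-0.949  0.021  0.316]
 [-0.016 -1.     0.019]]
q [-0.45  0.13  0.29  2.02 -0.07  0.97  0.2 ]
n 1 row [0.0001, 0.0008, 0.0006, -1.02, 8.41, -0.98] | total d tool [0.0001 0.0008 0.0006] turn 8.5
[-0.56 -0.43  0.03]
```

```bash
python3 -m jog '[[0,0,0,-0.5,7,-0.5],[0,0,0,0,7,0],[0,0,0,0,7,0],[0,0,0,0,7,0],[0,0,0,0,7,0],[0,0,0,0,7,0],[0,0,0,0,7,0],[0,0,0,0,7,0],[0,0,0,0,7,0],[0,0,0,0,7,0]]'
python3 - <<'E'
from h import *
goal(.4790,.0474,.0545,-80,1); print(np.round(r.read_state()["torque"],2))
E
python3 -m jog '[[0,0,0,0,7,0],[0,0,0,0,7,0],[0,0,0,0,7,0],[0,0,0,0,7,0],[0,0,0,0,7,0],[0,0,0,0,7,0]]'
python3 - <<'E'
from h import *
goal(.4790,.0474,.0545,-100,1); print(np.round(r.read_state()["torque"],2))
E
```

```text
time: 37.52
ee_pos: [0.4776, 0.047, 0.0553]
eef_rot: [-0.22, 0.673, -0.669, 0.226]
ft_force: [2.0, 0.0, -5.5]
width: 0.0132
t 37.52 p [0.4776 0.047  0.0553] w 0.0132 F [ 2.   0.  -5.5]
[[-0.8    0.006  0.599]
 [-0.599  0.008 -0.8  ]
 [-0.01  -1.    -0.003]]
q [-0.55  0.14  0.39  2.02 -0.07  0.98 -1.05]
n 1 row [-0.0013, 0.0008, 0.0005, 0.31, 26.82, -0.53] | total d tool [-0.0013  0.0008  0.0005] turn 26.8
[-0.38 -0.32  0.09]
time: 38.02
ee_pos: [0.4773, 0.0473, 0.0553]
eef_rot: [0.04, 0.709, -0.703, -0.036]
ft_force: [2.1, -0.5, -4.5]
width: 0.0133
t 38.02 p [0.4773 0.0473 0.0553] w 0.0133 F [ 2.1 -0.5 -4.5]
[[-0.994  0.006 -0.107]
 [ 0.107  0.008 -0.994]
 [-0.005 -1.    -0.009]]
q [-0.61  0.14  0.45  2.03 -0.08  0.98 -1.79]
n 1 row [-0.0017, 0.0008, -0.0003, 0.52, 3.84, -0.28] | total d tool [-0.0017  0.0008 -0.0003] turn 3.9
[-0.24 -0.13  0.05]
```

```bash
python3 -m jog '[[0,0,0,0,7,0],[0,0,0,0,7,0],[0,0,0,0,7,0]]'
python3 - <<'E'
from h import *
goal(.4780,.0474,.0545,-115,1); print(np.round(r.read_state()["torque"],2))
E
python3 -m jog '[[0,0,0,0,0,0],[0,0,0,0,0,0],[0,0,0,0,0,0],[0,0,0,0,0,0]]' -0.3
python3 -m jog '[[0,-0.03,0,0,0,0],[0,-0.03,0,0,0,0],[0,-0.02,0,0,0,0],[0,0,0,0,0,0]]'
python3 - <<'E'
from h import *
knob("k2"); st()
E
```

```text
time: 38.27
ee_pos: [0.477, 0.0474, 0.0553]
eef_rot: [0.17, 0.69, -0.683, -0.168]
ft_force: [2.9, -0.1, -4.8]
width: 0.0138
t 38.27 p [0.477  0.0474 0.0553] w 0.0138 F [ 2.9 -0.1 -4.8]
[[-0.886  0.006 -0.464]
 [ 0.464  0.008 -0.886]
 [-0.001 -1.    -0.01 ]]
q [-0.64  0.14  0.48  2.03 -0.09  0.98 -2.16]
n 1 row [-0.0009, 0.0008, -0.0004, 0.58, -2.64, -0.08] | total d tool [-0.0009  0.0008 -0.0004] turn 2.7
[-0.16 -0.18 -0.02]
time: 38.6
ee_pos: [0.4774, 0.0483, 0.0563]
eef_rot: [0.169, 0.691, -0.683, -0.166]
ft_force: [0.5, -0.5, -0.2]
width: 0.0288
time: 38.93
ee_pos: [0.4755, 0.0471, 0.1388]
eef_rot: [0.164, 0.691, -0.685, -0.163]
ft_force: [0.5, 0.1, 0.4]
width: 0.0303
knob 0.4782 0.0478 size 0.013 0.044 yaw 150.6 719
t 38.98 p [0.4749 0.0471 0.1372] w 0.0306 F [ 0.8 -0.2  0.2]
[[-0.893  0.002 -0.45 ]
 [ 0.45   0.008 -0.893]
 [ 0.002 -1.    -0.008]]
q [-0.66  0.03  0.49  1.94 -0.02  1.17 -2.2 ]
```

View pics/k2.png

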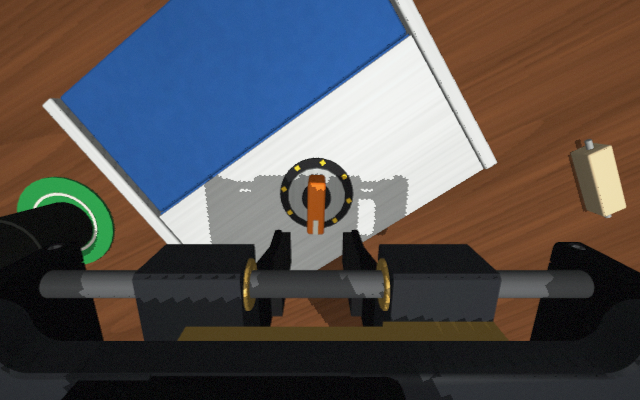

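The cover is shut: the deck is bare blue at px (240,100), and the knob is at (316,203) after a 209° turn. Next I swing back 180° and regrip.

```bash
python3 -m jog '[[0,0,0,0,-7,0],[0,0,0,0,-7,0],[0,0,0,0,-7,0],[0,0,0,0,-7,0],[0,0,0,0,-7,0],[0,0,0,0,-7,0],[0,0,0,0,-7,0],[0,0,0,0,-7,0],[0,0,0,0,-7,0],[0,0,0,0,-7,0],[0,0,0,0,-7,0],[0,0,0,0,-7,0]]'
python3 -m jog '[[0,0,0,0,-7,0],[0,0,0,0,-7,0],[0,0,0,0,-7,0],[0,0,0,0,-7,0],[0,0,0,0,-7,0],[0,0,0,0,-7,0],[0,0,0,0,-7,0],[0,0,0,0,-7,0],[0,0,0,0,-7,0],[0,0,0,0,-7,0],[0,0,0,0,-7,0],[0,0,0,0,-7,0]]' 0
python3 - <<'E'
from h import *
goal(.4782,.0478,.08,60.6)
E
```

```text
time: 39.98
ee_pos: [0.4689, 0.0464, 0.1258]
eef_rot: [-0.352, 0.618, -0.611, 0.347]
ft_force: [-0.4, 0.8, -0.3]
width: 0.0305
time: 40.98
ee_pos: [0.4611, 0.0452, 0.1121]
eef_rot: [0.677, -0.221, 0.202, -0.672]
ft_force: [-0.9, 0.0, -0.5]
width: 0.0435
t 40.98 p [0.4611 0.0452 0.1121] w 0.0435 F [-0.9  0.  -0.5]
[[ 0.821 -0.028  0.57 ]
 [-0.571  0.001  0.821]
 [-0.023 -1.    -0.015]]
q [-0.59  0.06  0.41  1.97 -0.03  1.14  0.8 ]
n 1 row [0.0133, 0.0317, 0.0123, 0.79, -5.39, -1.37] | total d tool [0.0133 0.0317 0.0123] turn 5.6
```

```bash
python3 -m jog '[[0.007,0.0,0.006,0.4,-3,-0.7],[0.007,0.0,0.006,0.4,-3,-0.7],[0,0.012,0,0,0,0],[0,0.012,0,0,0,0]]'
python3 - <<'E'
from h import *
goal(.4782,.0478,.050,60.6,2)
E
```

```text
time: 41.32
ee_pos: [0.4791, 0.0476, 0.0848]
eef_rot: [-0.687, 0.168, -0.168, 0.687]
ft_force: [0.1, 0.6, -0.7]
width: 0.0433
t 41.32 p [0.4791 0.0476 0.0848] w 0.0433 F [ 0.1  0.6 -0.7]
[[ 0.887  0.     0.463]
 [-0.463  0.     0.887]
 [-0.    -1.     0.   ]]
q [-0.58  0.11  0.41  1.98 -0.05  1.06  0.94]
n 2 row [-0.0005, 0.0174, -0.0001, -0.01, 0.92, -0.0] | total d tool [-0.0009  0.0348 -0.0002] turn 1.8
```

```bash
python3 -m jog '[[0,0.016,0,0,0.9,0],[0,0.015,0,0,0.9,0]]'
python3 -m jog '[[0,0,0,0,0,0],[0,0,0,0,0,0],[0,0,0,0,0,0],[0,0,0,0,0,0],[0,0,0,0,0,0],[0,0,0,0,0,0],[0,0,0,0,0,0],[0,0,0,0,0,0]]' -1 40
python3 -m jog '[[0,0,0,0,7,0],[0,0,0,0,7,0],[0,0,0,0,7,0],[0,0,0,0,7,0]]'
python3 - <<'E'
from h import *
goal(.4782,.0478,.0545,35,1); print(np.round(r.read_state()["torque"],2))
E
```

```text
time: 41.48
ee_pos: [0.4788, 0.0475, 0.0514]
eef_rot: [-0.684, 0.178, -0.178, 0.684]
ft_force: [0.5, 0.3, 0.3]
width: 0.044
time: 42.15
ee_pos: [0.4761, 0.0475, 0.0482]
eef_rot: [0.686, -0.178, 0.174, -0.684]
ft_force: [1.8, 0.2, -5.5]
width: 0.0136
time: 42.48
ee_pos: [0.4765, 0.0479, 0.0483]
eef_rot: [0.621, -0.341, 0.338, -0.62]
ft_force: [2.0, 0.5, -7.2]
width: 0.0139
t 42.48 p [0.4765 0.0479 0.0483] w 0.0139 F [ 2.   0.5 -7.2]
[[ 0.54  -0.004  0.842]
 [-0.842 -0.     0.54 ]
 [-0.002 -1.    -0.004]]
q [-0.62  0.16  0.46  2.02 -0.09  0.98  0.45]
n 1 row [0.001, -0.0062, 0.0014, 0.21, -2.35, -0.11] | total d tool [ 0.001  -0.0062  0.0014] turn 2.4
[ 0.2  -0.65  0.04]
```

```bash
T='python3 -c "from h import *;s=r.read_state();R=Ro.from_quat(s[\"eef_rot\"]).as_matrix();print(\"TZ\",s[\"torque\"].round(2) if hasattr(s[\"torque\"],\"round\") else np.round(s[\"torque\"],2),\"jaw\",np.degrees(np.arctan2(R[1,2],R[0,2])).round(1))"'
python3 -m jog '[[0,0,0,0,7,0],[0,0,0,0,7,0]]' | tail -2; eval $T
python3 -m jog '[[0,0,0,0,7,0],[0,0,0,0,7,0]]' | tail -2; eval $T
python3 -m jog '[[0,0,0,0,7,0],[0,0,0,0,7,0]]' | tail -2; eval $T
```

```text
ft_force: [3.0, 0.1, -7.9]
width: 0.0138
TZ [ 0.21 -0.72  0.01] jaw 18.3
ft_force: [3.1, 0.9, -7.6]
width: 0.0135
TZ [ 0.19 -0.71 -0.02] jaw 4.0
ft_force: [2.1, -0.1, -7.2]
width: 0.0134
TZ [ 0.09 -0.67  0.24] jaw -10.3
```

```bash
T='python3 -c "from h import *;s=r.read_state();R=Ro.from_quat(s[\"eef_rot\"]).as_matrix();print(\"TZ\",np.round(s[\"torque\"],2),\"jaw\",np.degrees(np.arctan2(R[1,2],R[0,2])).round(1))"'
python3 -m jog '[[0,0,0,0,7,0],[0,0,0,0,7,0]]' | tail -2; eval $T
python3 -m jog '[[0,0,0,0,7,0],[0,0,0,0,7,0]]' | tail -2; eval $T
python3 -m jog '[[0,0,0,0,7,0],[0,0,0,0,7,0],[0,0,0,0,0,0],[0,0,0,0,0,0]]' | tail -2; eval $T
python3 -m jog '[[0,0,0,0,0,0],[0,0,0,0,0,0],[0,0,0,0,0,0],[0,0,0,0,0,0],[0,0,0,0,0,0]]' -0.3
python3 -m jog '[[0,-0.03,0,0,0,0],[0,-0.03,0,0,0,0],[0,-0.03,0,0,0,0],[0,0,0,0,0,0]]'
python3 - <<'E'
from h import *
knob("k3"); st()
c=load("k3"); cv2.imwrite("pics/k3z.png",cv2.resize(c["image"][130:270,230:410,::-1],None,fx=3,fy=3))
E
```

```text
ft_force: [2.1, 0.2, -8.5]
width: 0.0139
TZ [ 0.11 -0.63  0.18] jaw -24.6
ft_force: [1.9, 0.3, -6.1]
width: 0.0136
TZ [ 0.13 -0.7   0.21] jaw -39.0
ft_force: [2.7, -0.1, -6.4]
width: 0.014
TZ [ 0.17 -0.47  0.  ] jaw -53.4
time: 44.07
ee_pos: [0.4787, 0.048, 0.0498]
eef_rot: [0.225, -0.67, 0.67, -0.226]
ft_force: [0.0, 0.5, -0.9]
width: 0.0292
time: 44.4
ee_pos: [0.4771, 0.0471, 0.1423]
eef_rot: [0.227, -0.669, 0.67, -0.225]
ft_force: [0.9, 0.3, 0.3]
width: 0.0301
knob 0.4782 0.0484 size 0.042 0.012 yaw -143.1 651
t 44.45 p [0.4761 0.0471 0.14  ] w 0.0304 F [-0.   0.3 -0.4]
[[-0.795 -0.004  0.607]
 [-0.607 -0.002 -0.795]
 [ 0.005 -1.    -0.   ]]
q [-0.8   0.04  0.62  1.93 -0.02  1.18 -1.09]
```

View pics/k3z.png

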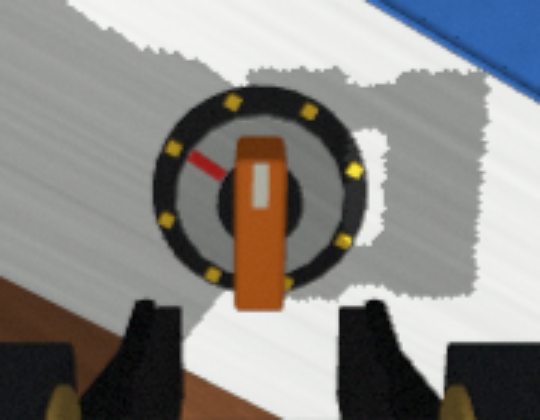

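```bash
python3 -m jog '[[0,-0.03,0,0,0,0],[0,-0.03,0,0,0,0],[0,-0.03,0,0,0,0],[0,0,0,0,0,0],[0,0,0,0,0,0]]'
python3 - <<'E'
from h import *
c=shot("top","t9"); W=world(c); st()
m=(W[...,2]>.062)&(W[...,2]<.09)&(np.hypot(W[...,0]-.561,W[...,1]-.332)<.05); print("cup",W[m].min(0),W[m].max(0),m.sum())
c0=load("top0"); W0=world(c0)
for b in [(145,175,172,212),(470,140,500,168),(408,235,425,280)]:
    x0,y0,x1,y1=b
    for w in (W0,W):
        q=w[y0:y1,x0:x1].reshape(-1,3); q=q[q[:,2]>.004]; print(b,q.min(0).round(3),q.max(0).round(3))
shot("scene","s9")
E
```

```text
time: 44.87
ee_pos: [0.4746, 0.0473, 0.2306]
eef_rot: [0.231, -0.669, 0.67, -0.224]
ft_force: [-0.4, -0.9, -0.9]
width: 0.0302
t 44.92 p [0.4748 0.0473 0.2307] w 0.0306 F [ 0.1 -0.2  0.1]
[[-0.793 -0.008  0.609]
 [-0.609 -0.003 -0.793]
 [ 0.008 -1.    -0.002]]
q [-0.81 -0.04  0.61  1.8   0.03  1.38 -1.13]
cup [0.52442019 0.29537322 0.06223976] [0.5930024  0.36595391 0.08266253] 196
(145, 175, 172, 212) [0.457 0.433 0.004] [0.555 0.51  0.014]
(145, 175, 172, 212) [0.455 0.431 0.004] [0.555 0.51  0.015]
(470, 140, 500, 168) [ 0.596 -0.462  0.004] [ 0.673 -0.381  0.066]
(470, 140, 500, 168) [ 0.595 -0.462  0.004] [ 0.673 -0.382  0.066]
(408, 235, 425, 280) [ 0.287 -0.25   0.004] [ 0.404 -0.206  0.031]
(408, 235, 425, 280) [ 0.287 -0.25   0.004] [ 0.404 -0.206  0.031]
```

View pics/s9.png

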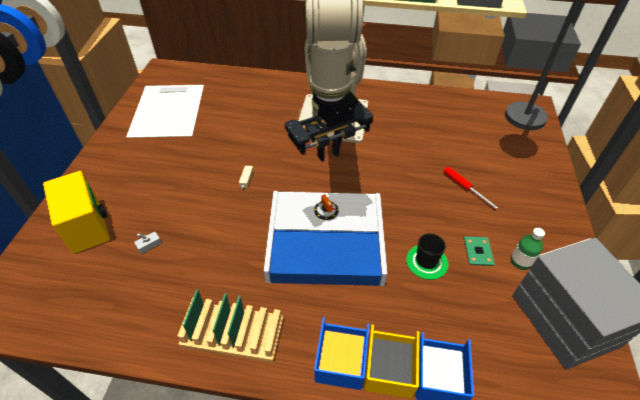

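The cover is shut at px (325,215), the cup stands on the pad at (430,250), and the bystanders have not moved. Handing in.

```bash
python3 -c "
from bench import r
print(r.close_job())"
```

```text
the job is handed in; nothing more can be done
None
```

I packed the carrier and handed the job in at about 45 s of robot time; no verdict was reported.

- **Fuse holders and beads:** the last view before closing showed all three fuse holders flat in the yellow bay and six beads in the black bay. The cover now hides them, so I could not look again.
- **Cover:** I dragged it to its end stop. The push force rose past 25 N there, and the deck behind it is bare.
- **Knob:** I turned it about 323° clockwise in all. The moment rose from about 0.04 to about 0.2 N m between 266° and 280°. That gives roughly 45–58° of slip, or 0.75–1.0 rad (2–3 clicks), and the red mark against the knob agrees.
- **Cup:** it stands empty and upright on the pad, its centre within about 3 mm of the pad's.
- **Bystanders:** the board, switch and resistor read within about 2 mm of where they started.

**Disagreements along the way:**
- **Fingertip reach:** the real fingertips sat about 27 mm short of the reported TCP. My first two grasps missed because of it, and I allowed for the offset from then on.
- **Pad position:** my first estimate was 1–2 cm off; I caught and corrected it before placing the cup.
- **Right-hand fuse holder:** before closing it looked further from its neighbour than where I had set it, possibly knocked, but it was still flat in the bay.

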